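Load a lopsided service case, roll it to the stop and lift it off level

ROBOT

A 6-joint arm with a two-finger parallel gripper is mounted at the origin on a cart in front of the work surface, level with it; the furniture and walls round the work are solid. World frame = base frame: x ahead of the robot, y to its left, z up, the work surface at z = 0. Lengths are in m, angles in rad, forces in N, time in s.
With the tool pointing down it reaches from about 0.4 to 0.925 m from the base axis. Payload 3.4 kg.
Tool frame: the origin (TCP) lies midway between the tips of the shut fingers; the grasp point (between the pads) lies 19 mm behind it; z points along the fingers, y is the line along which they close (so a half turn about z gives the same grasp; the last joint's range is limited). The gripper opens to 85 mm and grips with 20 to 120 N. Pads are 22 mm wide; open, the fingers measure 114 mm over their backs; the gripper's body (76 mm by 85 mm) begins 54 mm behind the grasp point. The pads swing forward as they close: fully open they stand 13 mm farther back than shut.
Start: joints at [-1.395, 0.307, 1.506, -0, 1.328, -0.073], TCP at [0.142, -0.557, 0.202] pointing down, gripper open.
Joint ranges: [-3.12, 3.12], [-1.05, 2.28], [0.14, 2.33], [-1.42, 4.57], [0.1, 2.73], [-2.68, 2.68]. Speed limits (rad/s): [2.57, 2.57, 3.14, 3.14, 3.14, 3.14].

INTERFACE

Orientations are given as a unit quaternion [w, x, y, z].
In Python, from bench import observe, get_image, job_done, masks_of, mark_of gives the robot as it stands.
- The arm moves only by the tool step_arm, never from a script. Its argument "plan" is a list of rows, each an object with "slide": the shift along the world's x, y, z each as a share of 0.02 m, from -1 to 1, a list of three; "angular": the turn, a rotation vector about the world's x, y, z each as a share of 4 degrees, from -1 to 1, a list of three. A call has 1 to 5 rows; each row shifts and turns the commanded pose from where the row before left it; what a row does not reach is not made up. A row lasts 1/12 s, in which the tool goes at most 41.7 mm and 7.16 degrees, less where a joint would pass 70% of its speed; a pose out of reach is approached as far as the arm can. A call with a number of a shift or a turn outside -1 to 1 is refused whole. A call with a gripper value outside its range is refused whole. "jaw" is the gripper's target within -1 to 1 (shut at 1, half-way at 0, fully open at -1), set as the call begins (left out, the last holds). The fingers move at their own pace and stop on an object; the grip force is fixed at half the most. Time passes only in rows, so rows that do not move let the fingers close. It gives the time, the measured TCP pose, the force, the opening and the grip force at its end, in the units of the state.
- observe(): the state, without advancing time (a new reading comes with each control period).
- get_image(name): name is "scene" or "top" or "wrist"; returns a dict with "pixels" (400x640x3 uint8, red, green, blue), "z_map" (400x640 float32, m along the optical axis (not along the pixel's ray), 0 where there is no reading), "fx", "fy", "cx", "cy" (pixels), "R" (3x3) and "t" (3): a world point X has camera coordinates R X + t; the wrist camera has in their place "T_tool_cam" (4x4, takes a point from camera to tool coordinates, whose origin is the TCP and whose axes are the flange's). Camera axes: x right, y down, z forward; pixel columns grow to the right and rows downward; lengths in m; the calibration is good to about 2 mm. A picture is of the moment at which its call begins: read the wrist's pose just before it.
- job_done(): hands the job in; it is judged then, once.
Trained networks look in the newest picture that a camera, given by its name, has taken for a name from the list of things; names that differ only in an ending like _2 or _b are one class to them, and where a whole thing is asked for, a point or a joint stands for the part that bears it (a point fixed in the world has none). Each returns a list of dicts, best first, with "p" (0 to 1); they miss things now and then, are a little off and sometimes report something else, mostly with a low value. They report only what shows in the picture. A call takes as long as a camera call.
- masks_of(thing, camera): "mask" (400x640 bool, what is visible of it) and "extent" ([left, top, right, bottom] in pixels, round what is visible of it).
- mark_of(thing, camera): "pixel" ([column, row] in pixels: a listed point, or the origin of a listed thing).
The state is a dict: "time": time; "joints": joint angles; "joint_velocities": joint speeds; "joint_torque": joint torques, N m; "eef_pos": TCP position; "orientation": TCP orientation; "wrist_force": force on the tool from outside, world axes, zero at the start; "ft_torque": the same for the moment, N m; "finger_gap": finger opening in m; "grip_force": force on a finger pad.
Only numpy, scipy, OpenCV 4.12 (cv2) and the standard library are available. Lean on these libraries where they do the work, as an engineer would, in place of code of your own. Each camera call takes 0.05 s, during which the arm holds its last target. There are 200 camera calls.

TASK

Put every white screw-terminal strip that lies in the small parts bin beside the roller track into the open tray on top of the service case and leave the other things in the bin. Then roll the case along the roller track until it is fully home against the end stop, and only there lift it off by its handle bar: the closed base is packed unevenly, so try it with a small lift and shift the grip along the bar until it hangs level. Carry it level, with the strips in its tray, and set it down gently and flat in the parking place between the four corner angles.

Things in the scene. Friction and masses are not known exactly. Their poses are not given: they have to be found in the camera images.
- handle_mid (a point): Middle of the case's handle bar: straight, smooth, slippery polished steel, 12 mm thick and high, along y over the middle of the tray, free between two posts at y = -105 and +105 mm; axis 86 mm above the case's underside, 44 mm above the tray floor. z up. It needs a firm grip (80 N or more). Gripped away from the balance point the case tips heavy end down; shift the grip along y toward the low end.
- case: The service case: a grey closed box 164 (x) x 280 (y) x 42 mm with shut drawer fronts, tray on top; origin at the centre of its underside, z up. It weighs 0.7 to 0.9 kg without strips; heavy goods lie in one half of the closed base, so its balance point is 50 to 75 mm from the middle along y, to one side or the other; nothing outside shows which.
- tray_floor (a point): Centre of the floor of the open tray on the case, 42 mm above the case's underside; x, y, z as the case's. The tray takes the whole top, 156 x 272 mm inside; its walls are 4 mm thick and rise 24 mm above this floor. The handle bar runs over its middle, so there is a free strip 70 mm wide on either side.
- track: Roller track fixed to the bench, 440 (y) x 210 (x) mm; origin at the centre of its underside. 12 free-turning rollers, tops 46 mm above the bench; the case stands on them, long side along the track, and rolls toward the track's +y at a light push (under 2 N). Black guide strips on both sides, 180 mm apart inside, tops 66 mm above the bench; the -y end is open.
- track_stop (a point): Middle of the faces of the rubber buffers on the end stop, at the height of the roller tops, 201 mm along y from the middle of the track; axes as the track's. The stop plate is 90 mm high. Fully home, the end wall of the case rests on the buffers: case centre 140 mm before this point.
- dock_seat (a point): The parking place: plywood base 200 (x) x 316 (y) x 12 mm fixed to the bench with four upright aluminium corner angles, tops 28 mm above the bench, that leave 178 x 294 mm between them for the 164 x 280 mm case, long side along y, either end first. This point is the centre of its upper face, 12 mm above the bench; z up.
- bin: Small black open parts bin fixed to the bench at the -y end of the track (not the larger tool tray behind it), 232 (x) x 184 (y) x 54 mm high outside, walls 4 mm thick, rim 4 mm wider; origin at the centre of its underside, inner floor 14 mm above that. Things lie on its floor in two rows (along x) with their long sides roughly along the bin's y.
- strip1_mid (a point): White screw-terminal strip, 17 (x) x 60 (y) x 13 (z) mm, 20 g; this point is its centre, half-way up; y along it. May be absent.
- strip2_mid (a point): White screw-terminal strip, 17 (x) x 60 (y) x 13 (z) mm, 20 g; this point is its centre, half-way up; y along it. May be absent.
- strip3_mid (a point): White screw-terminal strip, 17 (x) x 60 (y) x 13 (z) mm, 20 g; this point is its centre, half-way up; y along it. May be absent.
- strip4_mid (a point): White screw-terminal strip, 17 (x) x 60 (y) x 13 (z) mm, 20 g; this point is its centre, half-way up; y along it. May be absent.
- strip5_mid (a point): White screw-terminal strip, 17 (x) x 60 (y) x 13 (z) mm, 20 g; this point is its centre, half-way up; y along it. May be absent.
- strip6_mid (a point): White screw-terminal strip, 17 (x) x 60 (y) x 13 (z) mm, 20 g; this point is its centre, half-way up; y along it. May be absent.
- glue_a: Glue tube lying in the bin, 27 (x) x 82 (y) x 17 mm; origin under its centre. Stays in the bin.
- spool: Small spool of wire standing on its flange in the bin, 44 mm across and 28 mm high; its origin is 20 mm from the spool's axis, which lies toward its +y. Stays in the bin.
- cutters: Red-handled cutters lying behind the track, 47 x 148 x 14 mm; bystander.
- masking: Roll of masking tape lying behind the track, 58 mm across, 25 mm high; bystander.
- flux: Small dark dropper bottle standing behind the track, 25 mm across, 79 mm high; bystander.

How it is judged:
By the outcome, as a careful person would: the job done as asked, in the order asked, and still so for the second after the job is handed in, with the robot touching nothing.
Of strip1, strip2, strip3, strip4, strip5, strip6 only 4 to 6 are there at a start; the rules pass over those that are not, and their reading is None.
At some moment in a run one of strip1, strip2, strip3, strip4, strip5, strip6, glue_a may be knocked a few centimetres aside while the robot is not near it.
It also fails if it takes over 210 s, if anything falls off the work surface, if the arm or the gripper's body presses on something with over 40 N, if the wrist force passes 120 N, or if a joint passes its speed limit or range.

## Working session

There is one attempt and no reset: what is moved stays moved. The work goes in short steps, Python scripts to look and compute and a tool call to move; the robot and the scene stay as the last step left them, time stands still between calls to the robot, and variables do not carry over. Pictures are saved under pics/ and viewed, at most 14 in all, crops included, and the job is handed in when it is done.

Besides the shell and the picture viewer there is one more tool, called after "Emit:" as name(argument=value, ...) on one line, values as JSON. step_arm: Moves the arm, as the interface text tells. Shift numbers are shares of 0.02 m and turn numbers shares of 4 degrees, none past 1 either way. Its arguments: {"type":"object","properties":{"plan":{"type":"array","items":{"type":"object","properties":{"slide":{"type":"array","items":{"type":"number"}},"angular":{"type":"array","items":{"type":"number"}}}}},"jaw":{"type":"number"}},"required":["plan"]}

```bash
mkdir -p pics; cat > h.py <<'E'
import numpy as np, cv2
from scipy.spatial.transform import Rotation as Ro
from bench import *
def pose():
    s=observe(); q=s["orientation"]; return np.array(s["eef_pos"]), Ro.from_quat([q[1],q[2],q[3],q[0]]).as_matrix(), s
def grab(n):
    p,R,s=pose(); im=get_image(n)
    if n=="wrist":
        T=np.array(im["T_tool_cam"]); Rc=R@T[:3,:3]; tc=R@T[:3,3]+p
        im["Rw"]=Rc; im["c"]=tc
    else:
        Rr=np.array(im["R"]); im["Rw"]=Rr.T; im["c"]=-Rr.T@np.array(im["t"])
    return im
def cloud(im):
    z=im["z_map"]; v,u=np.mgrid[:z.shape[0],:z.shape[1]]
    P=np.stack([(u-im["cx"])/im["fx"]*z,(v-im["cy"])/im["fy"]*z,z],-1)
    W=P@im["Rw"].T+im["c"]; W[z<=0]=np.nan; return W
def ray(im,px,h):
    d=im["Rw"]@np.array([(px[0]-im["cx"])/im["fx"],(px[1]-im["cy"])/im["fy"],1]); return im["c"]+d*(h-im["c"][2])/d[2]
def save(im,f): cv2.imwrite("pics/"+f,im["pixels"][:,:,::-1])
E
python3 - <<'E'
from h import *
p,R,s=pose(); print(s["time"],p,R.round(3).tolist(),s["finger_gap"])
for n in ["top","scene"]:
    im=grab(n); save(im,n+"0.png"); W=cloud(im); print(n,im["c"],im["Rw"].round(2).tolist(),im["fx"])
    for t in ["case","handle_mid","track","track_stop","dock_seat","bin","strip1_mid","glue_a","spool"]:
        for m in mark_of(t,n)[:7]:
            u,v=np.round(m["pixel"]).astype(int); 
            print(t,round(m["p"],2),u,v,W[min(v,399),min(u,639)].round(3))
E
```

```text
0.0 [ 0.14199358 -0.55643014  0.20129556] [[0.969, 0.247, -0.0], [0.247, -0.969, 0.002], [0.0, -0.002, -1.0]] 0.08533793500181772
top [ 0.34547286 -0.03229399  1.47845777] [[0.03, -0.99, 0.16], [-1.0, -0.03, -0.0], [0.01, -0.16, -0.99]] 408.74356741868525
case 0.82 320 220 [ 0.481 -0.044  0.138]
handle_mid 0.85 325 217 [ 0.497 -0.061  0.088]
handle_mid 0.43 255 171 [0.666 0.198 0.017]
track_stop 0.8 247 210 [0.52  0.216 0.032]
track_stop 0.22 400 237 [ 0.441 -0.332  0.015]
track_stop 0.16 320 218 [ 0.488 -0.044  0.134]
dock_seat 0.97 208 227 [0.457 0.356 0.009]
bin 0.72 400 235 [ 0.448 -0.332  0.016]
bin 0.68 321 220 [ 0.481 -0.047  0.14 ]
strip1_mid 0.54 413 231 [ 0.464 -0.379  0.015]
glue_a 0.6 389 256 [ 0.373 -0.29   0.03 ]
spool 0.58 396 209 [ 0.538 -0.313  0.043]
spool 0.53 210 224 [0.468 0.35  0.008]
scene [ 0.14861423 -0.66052626  0.81108056] [[0.84, -0.36, 0.41], [-0.54, -0.56, 0.62], [0.0, -0.74, -0.67]] 403.1932518005193
case 0.65 305 242 [ 0.467 -0.082  0.089]
case 0.6 364 365 [ 0.423 -0.382  0.027]
handle_mid 0.6 300 220 [ 0.496 -0.01   0.089]
handle_mid 0.53 381 351 [ 0.471 -0.377  0.026]
track_stop 0.67 266 182 [0.51  0.217 0.052]
track_stop 0.37 340 327 [ 0.432 -0.285  0.025]
dock_seat 0.81 238 170 [0.48  0.366 0.014]
dock_seat 0.66 317 179 [0.673 0.192 0.009]
bin 0.97 363 344 [ 0.453 -0.341  0.016]
strip1_mid 0.65 305 243 [ 0.465 -0.085  0.089]
strip1_mid 0.63 381 351 [ 0.471 -0.377  0.026]
glue_a 0.47 341 328 [ 0.431 -0.29   0.028]
spool 0.6 386 319 [ 0.532 -0.321  0.016]
spool 0.4 362 219 [ 0.683 -0.032  0.01 ]
```

```bash
python3 - <<'E'
import cv2
a=cv2.imread("pics/top0.png")[110:310,130:470]; cv2.imwrite("pics/topc.png",cv2.resize(a,None,fx=2.3,fy=2.3,interpolation=2))
E
```

```text
(no output)
```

View pics/topc.png

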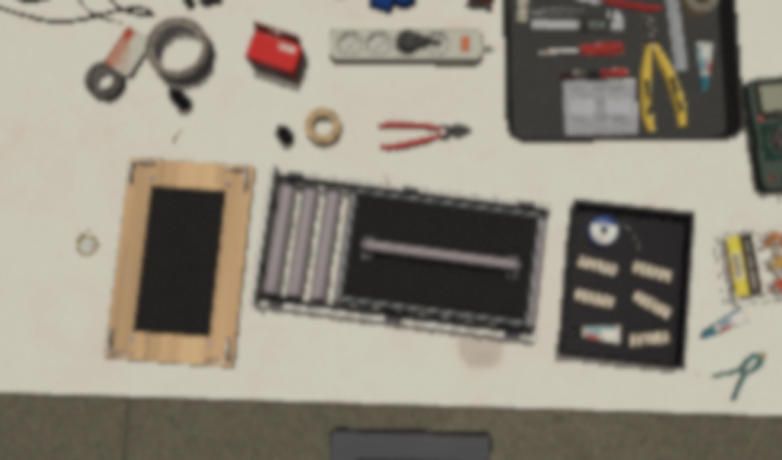

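View pics/scene0.png

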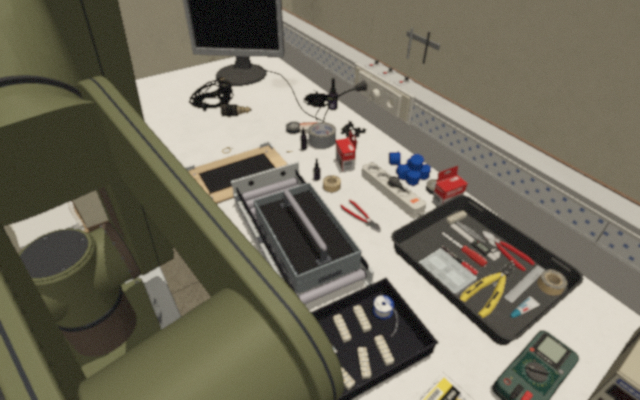

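The top view shows the bin with the spool, the glue tube (at about (600,333) in the crop) and 5 white strips: 2 in the left column, 3 in the right. The case stands short of the stop, and the dock is at left. I'll go over the bin for a closer look.

Emit:
step_arm(plan=[{"slide": [1,0.75,0.4],"angular": [0,0,1]},{"slide": [1,0.75,0.4],"angular": [0,0,1]},{"slide": [1,0.75,0.4],"angular": [0,0,1]},{"slide": [1,0.75,0.4],"angular": [0,0,1]},{"slide": [1,0.75,0.4],"angular": [0,0,1]}], jaw=-1)

```text
time: 1.42
eef_pos: [0.2428, -0.4814, 0.2426]
orientation: [-0.0, 0.955, 0.296, 0.0]
wrist_force: [0.1, -0.5, -0.4]
finger_gap: 0.0856
grip_force: 0.0
```

Emit:
step_arm(plan=[{"slide": [1,0.75,0.4],"angular": [0,0,1]},{"slide": [1,0.75,0.4],"angular": [0,0,1]},{"slide": [1,0.75,0.4],"angular": [0,0,1]},{"slide": [1,0.75,0.4],"angular": [0,0,1]},{"slide": [1,0.75,0.4],"angular": [0,0,1]}])

```text
time: 1.83
eef_pos: [0.343, -0.4063, 0.2827]
orientation: [0.0, 0.889, 0.458, 0.0]
wrist_force: [0.3, -0.5, 1.5]
finger_gap: 0.0854
grip_force: 0.0
```

Emit:
step_arm(plan=[{"slide": [1,0.75,0.4],"angular": [0,0,1]},{"slide": [1,0.75,0.4],"angular": [0,0,1]},{"slide": [1,0.75,0],"angular": [0,0,1]},{"slide": [1,0.75,0],"angular": [0,0,1]},{"slide": [0,0,0],"angular": [0,0,1]}])

```text
time: 2.25
eef_pos: [0.4255, -0.3445, 0.2985]
orientation: [0.0, 0.795, 0.607, 0.002]
wrist_force: [0.1, -0.8, 0.4]
finger_gap: 0.0854
grip_force: 0.0
```

Emit:
step_arm(plan=[{"slide": [0,0,0],"angular": [0,0,1]},{"slide": [0,0,0],"angular": [0,0,1]},{"slide": [0,0,0],"angular": [0,0,0]},{"slide": [0,0,0],"angular": [0,0,0]}])

```text
time: 2.58
eef_pos: [0.4221, -0.3471, 0.2982]
orientation: [-0.0, 0.754, 0.657, -0.0]
wrist_force: [0.5, -0.1, 0.1]
finger_gap: 0.0858
grip_force: 0.0
```

```bash
python3 - <<'E'
from h import *
im=grab("wrist"); p,R,s=pose(); save(im,"w1.png"); print(s["time"],p,R.round(3).tolist(),im["c"],im["Rw"].round(2).tolist(),s["joints"])
W=cloud(im)
for t in ["strip1_mid","glue_a","spool","bin"]:
    for m in masks_of(t,"wrist")[:8]:
        k=m["mask"]; 
        P=W[k]; P=P[~np.isnan(P[:,0])]; (c,(w,h),a)=cv2.minAreaRect((P[:,:2]*1000).astype(np.float32)); print(t,round(m["p"],2),m["extent"],np.median(P,0).round(4),np.percentile(P[:,2],95).round(3),np.round(c),np.round([w,h,a]))
E
```

```text
2.6333 [ 0.42207684 -0.34716084  0.29818801] [[0.136, 0.991, -0.0], [0.991, -0.136, 0.0], [0.0, -0.0, -1.0]] [ 0.43205754 -0.27610812  0.46948317] [[0.99, -0.13, -0.04], [-0.14, -0.95, -0.28], [0.0, 0.28, -0.96]] [-7.65618158e-01  2.07473288e-01  1.40471997e+00  1.23745896e-05
  1.52945078e+00 -6.29448855e-01]
strip1_mid 0.82 [355.3, 155.1, 372.4, 193.1] [ 0.4777 -0.3749  0.0262] 0.028 [ 479. -376.] [59. 19. 76.]
strip1_mid 0.25 [381.0, 100.3, 415.7, 130.9] [ 0.5358 -0.298   0.0422] 0.044 [ 537. -298.] [43. 42. 37.]
glue_a 0.23 [353.2, 93.4, 370.4, 136.6] [ 0.4842 -0.2903  0.0261] 0.028 [ 485. -292.] [59. 19. 76.]
spool 0.56 [381.3, 103.7, 418.0, 151.7] [ 0.5359 -0.2995  0.0422] 0.044 [ 537. -313.] [69. 42. 86.]
bin 0.74 [251.7, 71.7, 439.4, 219.6] [ 0.4618 -0.3347  0.0143] 0.054 [ 460. -341.] [214. 273.  86.]
```

View pics/w1.png

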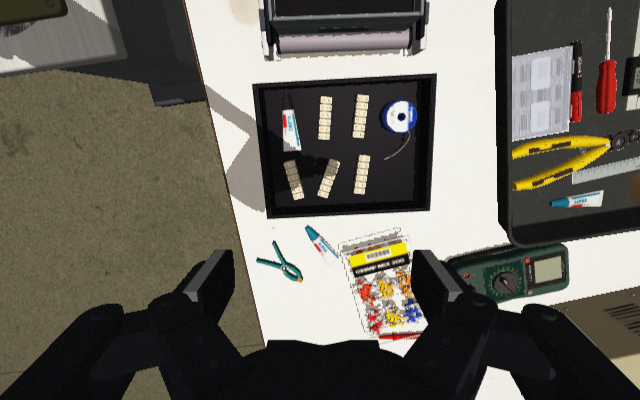

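Wrist view: five white strips at about (325,118), (360,116), (293,180), (329,178), (361,174). The glue tube is at (290,125) and the spool at (400,117). I'll segment them by height inside the bin.

```bash
cat >> h.py <<'E'
def blobs(im,W,bounds,z0,z1,amin=60):
    m=(W[...,2]>z0)&(W[...,2]<z1)
    (x0,x1,y0,y1)=bounds
    m&=(W[...,0]>x0)&(W[...,0]<x1)&(W[...,1]>y0)&(W[...,1]<y1)
    n,l,st,_=cv2.connectedComponentsWithStats(m.astype(np.uint8)); out=[]
    for i in range(1,n):
        if st[i,4]<amin: continue
        k=l==i; P=W[k]; (c,(w,h),a)=cv2.minAreaRect((P[:,:2]*1000).astype(np.float32))
        if w>h: a-=90; w,h=h,w   # h long; a: long axis angle from +y (ccw +)
        a=(a+90)%180-90
        print(np.round(st[i,:4]).tolist(),"c",np.round(c,1),"wxl",np.round([w,h]),"yaw %.1f"%a,"z95 %.3f"%np.percentile(P[:,2],95),"rgb",im["pixels"][k].mean(0).round())
        out.append((c,a))
    return out
E
python3 - <<'E'
from h import *
im=grab("wrist"); W=cloud(im)
print("bin items"); blobs(im,W,(.36,.56,-.43,-.25),.0195,.05)
for zr,b in [((.046,.06),(.3,.6,-.47,-.22))]:
    print("rim"); blobs(im,W,b,*zr)
im=grab("top"); W=cloud(im)
print("handle"); blobs(im,W,(.35,.65,-.25,.15),.128,.145,30)
print("walls"); blobs(im,W,(.33,.65,-.25,.15),.100,.145,30)
print("stop"); blobs(im,W,(.35,.65,.12,.3),.07,.12,20)
print("dock"); blobs(im,W,(.3,.65,.15,.6),.006,.035,100)
print("corner"); blobs(im,W,(.3,.65,.15,.6),.02,.035,4)
E
```

```text
bin items
[377, 80, 38, 4] c [ 535.2 -252. ] wxl [ 0. 47.] yaw 85.2 z95 0.048 rgb [11. 11. 12.]
[352, 95, 17, 44] c [ 484.5 -291.6] wxl [17. 59.] yaw -13.4 z95 0.028 rgb [215. 204. 175.]
[282, 96, 20, 56] c [ 379.2 -288.8] wxl [26. 77.] yaw 1.6 z95 0.030 rgb [161. 161. 159.]
[318, 97, 15, 43] c [ 433.8 -287.4] wxl [17. 59.] yaw -11.4 z95 0.028 rgb [219. 208. 179.]
[385, 101, 32, 33] c [ 537.9 -298.9] wxl [42. 42.] yaw 77.8 z95 0.044 rgb [173. 180. 203.]
[354, 155, 17, 40] c [ 477.9 -376.3] wxl [17. 59.] yaw -14.2 z95 0.028 rgb [215. 203. 174.]
[317, 159, 23, 40] c [ 427.2 -375.7] wxl [17. 59.] yaw -27.2 z95 0.028 rgb [180. 168. 142.]
[284, 161, 21, 39] c [ 375.  -370.9] wxl [17. 59.] yaw 6.5 z95 0.028 rgb [153. 140. 118.]
[287, 202, 130, 12] c [ 457.  -422.4] wxl [  2. 195.] yaw 85.3 z95 0.049 rgb [8. 8. 9.]
rim
[252, 74, 185, 145] c [ 456.9 -333.8] wxl [188. 240.] yaw 85.3 z95 0.055 rgb [34. 33. 34.]
handle
[287, 213, 69, 14] c [482.3 -46.6] wxl [ 16. 227.] yaw -6.2 z95 0.142 rgb [122. 114. 112.]
walls
[277, 192, 88, 59] c [483.1 -47.2] wxl [165. 280.] yaw -6.0 z95 0.117 rgb [89. 88
[... 208 characters left out ...]
, 67, 93] c [474.2 360.1] wxl [209. 324.] yaw 87.2 z95 0.018 rgb [125. 105.  83.]
corner
[185, 179, 12, 11] c [617.3 433.1] wxl [26. 49.] yaw 41.7 z95 0.031 rgb [164. 149. 129.]
[230, 182, 8, 11] c [607.2 264.4] wxl [21. 41.] yaw -60.8 z95 0.029 rgb [161. 143. 120.]
[246, 217, 1, 4] c [489.9 218.2] wxl [ 1. 10.] yaw 84.8 z95 0.033 rgb [85. 81. 78.]
[176, 253, 4, 10] c [345.2 453.3] wxl [10. 32.] yaw -78.0 z95 0.031 rgb [158. 145. 128.]
[228, 257, 2, 7] c [342.9 271.5] wxl [ 4. 21.] yaw -83.6 z95 0.031 rgb [173. 152. 127.]
[181, 263, 5, 1] c [327.8 429.2] wxl [ 0. 12.] yaw 1.6 z95 0.032 rgb [166. 144. 119.]
[224, 265, 5, 2] c [321.9 278.7] wxl [ 3. 13.] yaw 16.6 z95 0.030 rgb [171. 150. 127.]
```

Emit:
step_arm(plan=[{"slide": [0.62,0.55,-1],"angular": [0,0,-0.28]},{"slide": [0.62,0.55,-1],"angular": [0,0,-0.28]},{"slide": [0.62,0.55,-1],"angular": [0,0,-0.28]},{"slide": [0.62,0.55,-1],"angular": [0,0,-0.28]},{"slide": [0.62,0.55,-1],"angular": [0,0,-0.28]}], jaw=0.3)

```text
time: 3.35
eef_pos: [0.4846, -0.2918, 0.1975]
orientation: [0.0, 0.785, 0.62, 0.0]
wrist_force: [-0.2, -0.3, -0.8]
finger_gap: 0.0304
grip_force: 0.0
```

Emit:
step_arm(plan=[{"slide": [0,0,-1],"angular": [0,0,0]},{"slide": [0,0,-1],"angular": [0,0,0]},{"slide": [0,0,-1],"angular": [0,0,0]},{"slide": [0,0,-1],"angular": [0,0,0]},{"slide": [0,0,-1],"angular": [0,0,0]}])

```text
time: 3.77
eef_pos: [0.4843, -0.2922, 0.0974]
orientation: [0.0, 0.784, 0.62, 0.0]
wrist_force: [0.4, -0.1, 1.3]
finger_gap: 0.0299
grip_force: 0.0
```

Emit:
step_arm(plan=[{"slide": [0,0,0]},{"slide": [0,0,0]},{"slide": [0,0,0]}])

```text
invalid input
```

```bash
python3 - <<'E'
from h import *
im=grab("wrist"); p,R,s=pose(); save(im,"w2.png"); print(s["time"],p,np.degrees(np.arctan2(R[1,0],R[0,0])),s["finger_gap"])
W=cloud(im)
blobs(im,W,(.36,.56,-.43,-.25),.0195,.05)
E
```

```text
3.8167 [ 0.48175312 -0.29051606  0.09348024] 76.6931685789223 0.02996542611885736
[312, 162, 21, 69] c [ 484.6 -291.1] wxl [17. 59.] yaw -12.7 z95 0.027 rgb [167. 155. 131.]
[250, 171, 27, 68] c [ 433.9 -287. ] wxl [17. 60.] yaw -11.3 z95 0.027 rgb [130. 117.  97.]
[363, 170, 55, 75] c [ 542.5 -310.1] wxl [43. 68.] yaw 21.4 z95 0.043 rgb [165. 172. 194.]
[188, 176, 45, 85] c [ 381.5 -288.1] wxl [27. 77.] yaw -2.1 z95 0.030 rgb [103. 100.  98.]
[327, 253, 20, 60] c [ 478.1 -375.3] wxl [17. 59.] yaw -14.3 z95 0.027 rgb [216. 203. 173.]
[289, 266, 11, 44] c [ 438.4 -371.4] wxl [ 4. 44.] yaw -22.5 z95 0.027 rgb [184. 173. 150.]
[208, 272, 26, 19] c [ 373.5 -350.2] wxl [16. 19.] yaw 7.3 z95 0.027 rgb [179. 166. 140.]
[280, 321, 86, 24] c [ 453.7 -421.6] wxl [ 3. 84.] yaw 85.2 z95 0.042 rgb [ 8.  8. 10.]
[221, 344, 10, 19] c [ 363.3 -414.1] wxl [2. 6.] yaw -86.4 z95 0.049 rgb [ 9.  9. 10.]
```

View pics/w2.png

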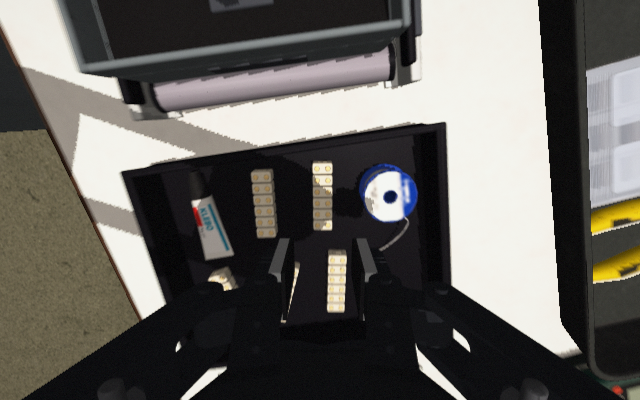

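The strip sits ahead of the fingers, with clear room on both sides. Next I descend, grip and lift.

Emit:
step_arm(plan=[{"slide": [0,0,-1],"angular": [0,0,0]},{"slide": [0,0,-1],"angular": [0,0,0]},{"slide": [0,0,-1],"angular": [0,0,0]},{"slide": [0,0,-0.5],"angular": [0,0,0]},{"slide": [0,0,-0.5],"angular": [0,0,0]}])

```text
time: 4.23
eef_pos: [0.4841, -0.2922, 0.0177]
orientation: [-0.0, 0.784, 0.62, -0.0]
wrist_force: [0.7, -0.1, 0.4]
finger_gap: 0.0299
grip_force: 0.0
```

Emit:
step_arm(plan=[{"slide": [0,0,0],"angular": [0,0,0]},{"slide": [0,0,0],"angular": [0,0,0]}])

```text
time: 4.4
eef_pos: [0.4843, -0.2923, 0.0184]
orientation: [-0.0, 0.784, 0.62, -0.0]
wrist_force: [0.2, -0.0, 0.0]
finger_gap: 0.0296
grip_force: 0.0
```

Emit:
step_arm(plan=[{"slide": [0,0,0],"angular": [0,0,0]},{"slide": [0,0,0],"angular": [0,0,0]},{"slide": [0,0,0],"angular": [0,0,0]},{"slide": [0,0,0],"angular": [0,0,0]}], jaw=1)

```text
time: 4.73
eef_pos: [0.4846, -0.2925, 0.019]
orientation: [0.001, 0.784, 0.621, 0.0]
wrist_force: [0.0, 0.5, 0.6]
finger_gap: -0.0004
grip_force: 0.0
```

Emit:
step_arm(plan=[{"slide": [0,0,0.5],"angular": [0,0,0]},{"slide": [0,0,1],"angular": [0,0,0]},{"slide": [0,0,1],"angular": [0,0,0]},{"slide": [0,0,1],"angular": [0,0,0]},{"slide": [0,0,1],"angular": [0,0,0]}])

```text
time: 5.15
eef_pos: [0.4841, -0.2921, 0.11]
orientation: [0.0, 0.784, 0.621, 0.0]
wrist_force: [0.1, 0.5, 0.4]
finger_gap: 0.0002
grip_force: 0.0
```

```bash
python3 - <<'E'
from h import *
im=grab("wrist"); p,R,s=pose(); save(im,"w3.png"); print(s["time"],p,s["finger_gap"])
W=cloud(im)
blobs(im,W,(.36,.56,-.43,-.25),.0195,.05)
E
```

```text
5.2 [ 0.48653042 -0.29381809  0.11415419] -0.00019818145053860276
[313, 160, 20, 66] c [ 484.7 -291.4] wxl [17. 59.] yaw -13.5 z95 0.027 rgb [175. 163. 137.]
[361, 167, 53, 73] c [ 542.3 -310.4] wxl [43. 69.] yaw 19.9 z95 0.043 rgb [172. 179. 201.]
[254, 168, 25, 66] c [ 433.9 -286.9] wxl [17. 59.] yaw -11.7 z95 0.027 rgb [132. 119.  98.]
[194, 173, 43, 82] c [ 383.6 -288.3] wxl [26. 77.] yaw -5.9 z95 0.030 rgb [101. 100.  98.]
[277, 258, 16, 30] c [ 430.8 -360.5] wxl [10. 31.] yaw -27.1 z95 0.027 rgb [204. 191. 163.]
[213, 264, 26, 28] c [ 373.3 -352.3] wxl [18. 22.] yaw 8.6 z95 0.027 rgb [178. 166. 141.]
[317, 320, 12, 21] c [ 453.8 -421.8] wxl [ 3. 10.] yaw 84.3 z95 0.048 rgb [ 9.  8. 10.]
```

View pics/w3.png

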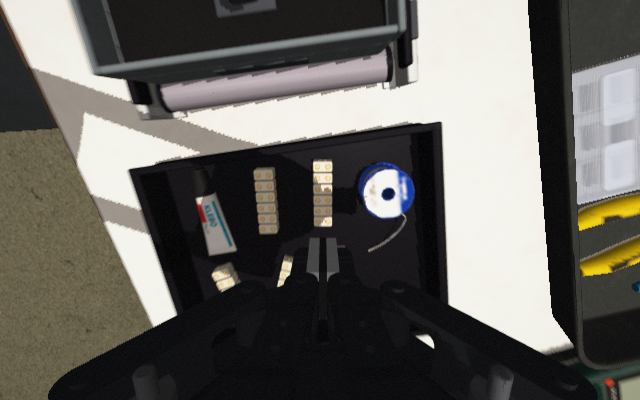

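The gripper closed empty: gap 0 and the strip at (322,195) did not move. I'll measure where the fingertips really are from the depth image.

```bash
python3 - <<'E'
from h import *
im=grab("wrist"); p,R,s=pose(); print(p)
W=cloud(im); L=(W-p)@R
for v in range(230,300,6):
    print(v,[(u,*(1000*L[v,u]).round(0)) for u in (308,316,324,332)])
E
```

```text
[ 0.48662378 -0.29393094  0.11266461]
230 [(308, np.float64(-40.0), np.float64(-14.0), np.float64(99.0)), (316, np.float64(-39.0), np.float64(-6.0), np.float64(98.0)), (324, np.float64(-41.0), np.float64(2.0), np.float64(101.0)), (332, np.float64(-40.0), np.float64(9.0), np.float64(99.0))]
236 [(308, np.float64(-46.0), np.float64(-14.0), np.float64(99.0)), (316, np.float64(-46.0), np.float64(-6.0), np.float64(99.0)), (324, np.float64(-46.0), np.float64(2.0), np.float64(99.0)), (332, np.float64(-47.0), np.float64(10.0), np.float64(101.0))]
242 [(308, np.float64(-53.0), np.float64(-14.0), np.float64(99.0)), (316, np.float64(11.0), np.float64(-3.0), np.float64(-40.0)), (324, np.float64(11.0), np.float64(1.0), np.float64(-40.0)), (332, np.float64(10.0), np.float64(5.0), np.float64(-38.0))]
248 [(308, np.float64(6.0), np.float64(-7.0), np.float64(-37.0)), (316, np.float64(11.0), np.float64(-3.0), np.float64(-46.0)), (324, np.float64(11.0), np.float64(1.0), np.float64(-47.0)), (332, np.float64(11.0), np.float64(5.0), np.float64(-47.0))]
254 [(308, np.float64(11.0), np.float64(-6.0), np.flo
[... 1247 characters left out ...]
 np.float64(-78.0)), (316, np.float64(11.0), np.float64(-2.0), np.float64(-77.0)), (324, np.float64(nan), np.float64(nan), np.float64(nan)), (332, np.float64(12.0), np.float64(4.0), np.float64(-77.0))]
290 [(308, np.float64(12.0), np.float64(-5.0), np.float64(-81.0)), (316, np.float64(11.0), np.float64(-2.0), np.float64(-80.0)), (324, np.float64(3.0), np.float64(1.0), np.float64(-68.0)), (332, np.float64(12.0), np.float64(3.0), np.float64(-82.0))]
296 [(308, np.float64(11.0), np.float64(-5.0), np.float64(-84.0)), (316, np.float64(8.0), np.float64(-2.0), np.float64(-80.0)), (324, np.float64(0.0), np.float64(1.0), np.float64(-68.0)), (332, np.float64(12.0), np.float64(3.0), np.float64(-86.0))]
```

Depth puts the fingertips about 38 mm behind the reported TCP, which fits the fingers closing in the air. I'll reopen and go lower in guarded steps.

Emit:
step_arm(plan=[{"slide": [0,0,0],"angular": [0,0,0]},{"slide": [0,0,-1],"angular": [0,0,0]},{"slide": [0,0,-1],"angular": [0,0,0]},{"slide": [0,0,-1],"angular": [0,0,0]},{"slide": [0,0,-1],"angular": [0,0,0]}], jaw=0.3)

```text
time: 5.67
eef_pos: [0.4832, -0.2915, 0.0266]
orientation: [-0.001, 0.784, 0.621, -0.0]
wrist_force: [-0.0, -0.8, -0.7]
finger_gap: 0.0302
grip_force: 0.0
```

Emit:
step_arm(plan=[{"slide": [0,0,-0.5],"angular": [0,0,0]},{"slide": [0,0,-0.5],"angular": [0,0,0]},{"slide": [0,0,0],"angular": [0,0,0]},{"slide": [0,0,0],"angular": [0,0,0]}])

```text
time: 6.0
eef_pos: [0.4839, -0.292, 0.0078]
orientation: [-0.001, 0.784, 0.621, -0.0]
wrist_force: [0.7, 0.7, 0.0]
finger_gap: 0.0298
grip_force: 0.0
```

```bash
python3 - <<'E'
from h import *
im=grab("wrist"); p,R,s=pose(); save(im,"w4.png"); print(p,s["finger_gap"],s["wrist_force"])
W=cloud(im); L=(W-p)@R
for v in range(200,280,6):
    print(v,[(u,*(1000*W[v,u]).round(0).tolist()) for u in range(264,380,12)])
E
```

```text
[ 0.48449526 -0.29241216  0.00848951] 0.029911421572849612 [ 0.86149815 -0.32117975 -0.22233149]
200 [(264, 456.0, -263.0, 13.0), (276, 463.0, -264.0, 13.0), (288, 470.0, -266.0, 14.0), (300, 477.0, -267.0, 14.0), (312, 485.0, -265.0, 27.0), (324, 491.0, -267.0, 27.0), (336, 497.0, -268.0, 26.0), (348, 504.0, -274.0, 14.0), (360, 510.0, -275.0, 15.0), (372, 517.0, -276.0, 15.0)]
206 [(264, 455.0, -266.0, 13.0), (276, 462.0, -268.0, 13.0), (288, 469.0, -269.0, 13.0), (300, 476.0, -271.0, 15.0), (312, 484.0, -269.0, 26.0), (324, 490.0, -270.0, 26.0), (336, 496.0, -271.0, 27.0), (348, 503.0, -277.0, 14.0), (360, 510.0, -279.0, 14.0), (372, 516.0, -281.0, 13.0)]
212 [(264, 454.0, -270.0, 13.0), (276, 461.0, -271.0, 13.0), (288, 468.0, -273.0, 14.0), (300, 475.0, -274.0, 13.0), (312, 483.0, -272.0, 27.0), (324, 489.0, -274.0, 25.0), (336, 496.0, -275.0, 26.0), (348, 502.0, -281.0, 13.0), (360, 509.0, -282.0, 14.0), (372, 516.0, -284.0, 14.0)]
218 [(264, 454.0, -273.0, 14.0), (276, 460.0, -274.0, 15.0), (288, 467.0, -276.0, 14.0), (300, 474.0, -278.0, 13.0), (312, 482.0, -275.0, 26.0), (32
[... 2286 characters left out ...]
.0, -305.0, 26.0), (336, 489.0, -307.0, 26.0), (348, 495.0, -316.0, 12.0), (360, 502.0, -285.0, 69.0), (372, 506.0, -286.0, 69.0)]
272 [(264, 462.0, -280.0, 66.0), (276, 469.0, -278.0, 73.0), (288, 471.0, -284.0, 63.0), (300, 465.0, -312.0, 15.0), (312, 474.0, -307.0, 26.0), (324, 481.0, -309.0, 25.0), (336, 488.0, -310.0, 27.0), (348, 494.0, -320.0, 13.0), (360, 501.0, -286.0, 72.0), (372, 506.0, -286.0, 74.0)]
278 [(264, 466.0, -275.0, 82.0), (276, 470.0, -276.0, 81.0), (288, 470.0, -287.0, 64.0), (300, 464.0, -316.0, 14.0), (312, 473.0, -311.0, 26.0), (324, 480.0, -312.0, 27.0), (336, 487.0, -314.0, 26.0), (348, 493.0, -323.0, 14.0), (360, 501.0, -288.0, 73.0), (372, 505.0, -285.0, 80.0)]
```

View pics/w4.png

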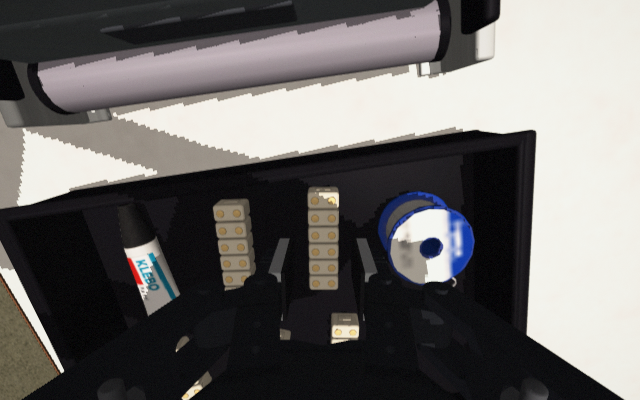

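The view confirms it: tips at z≈0.044 with the TCP at 0.0085, and the strip at (323,240) centred between the fingers. I'll go 27 mm lower and grip.

Emit:
step_arm(plan=[{"slide": [0,0,-0.5],"angular": [0,0,0]},{"slide": [0,0,-0.5],"angular": [0,0,0]},{"slide": [0,0,-0.3],"angular": [0,0,0]},{"slide": [0,0,0],"angular": [0,0,0]},{"slide": [0,0,0],"angular": [0,0,0]}])

```text
time: 6.47
eef_pos: [0.4846, -0.2925, -0.0156]
orientation: [0.001, 0.784, 0.621, 0.0]
wrist_force: [-3.0, 1.7, 19.5]
finger_gap: 0.03
grip_force: 9.9
```

Emit:
step_arm(plan=[{"slide": [0,0,0],"angular": [0,0,0]},{"slide": [0,0,0],"angular": [0,0,0]},{"slide": [0,0,0],"angular": [0,0,0]},{"slide": [0,0,0],"angular": [0,0,0]}], jaw=1)

```text
time: 6.8
eef_pos: [0.4862, -0.2935, -0.0147]
orientation: [0.003, 0.784, 0.621, 0.001]
wrist_force: [-1.6, 2.0, 22.9]
finger_gap: 0.0154
grip_force: 70.2
```

The tips just touched the bin floor (about 20 N), so 4 mm higher next time. The strip is gripped at 70 N. I'll lift it and carry it over the tray.

Emit:
step_arm(plan=[{"slide": [0,0,0.5],"angular": [0,0,0]},{"slide": [0,0,1],"angular": [0,0,0]},{"slide": [0,0,1],"angular": [0,0,0]},{"slide": [0,0,1],"angular": [0,0,0]},{"slide": [0,0,1],"angular": [0,0,0]}])

```text
time: 7.22
eef_pos: [0.4836, -0.2918, 0.0726]
orientation: [-0.001, 0.784, 0.621, -0.0]
wrist_force: [-0.0, -0.4, -0.5]
finger_gap: 0.0152
grip_force: 59.0
```

Emit:
step_arm(plan=[{"slide": [0,0,1],"angular": [0,0,-1]},{"slide": [0,0,1],"angular": [0,0,-1]},{"slide": [0,0,1],"angular": [0,0,-1]},{"slide": [0.15,1,0],"angular": [0,0,-1]},{"slide": [0.15,1,0],"angular": [0,0,-1]}])

```text
time: 7.63
eef_pos: [0.4911, -0.2532, 0.1335]
orientation: [0.002, 0.881, 0.473, 0.001]
wrist_force: [-0.1, 1.5, -0.7]
finger_gap: 0.0153
grip_force: 59.0
```

Emit:
step_arm(plan=[{"slide": [0.15,1,0],"angular": [0,0,-1]},{"slide": [0.15,1,0],"angular": [0,0,-1]},{"slide": [0.15,1,0],"angular": [0,0,-1]},{"slide": [0.15,1,0],"angular": [0,0,-1]},{"slide": [0.15,1,0],"angular": [0,0,-1]}])

```text
time: 8.05
eef_pos: [0.5047, -0.1511, 0.1317]
orientation: [-0.0, 0.95, 0.313, -0.0]
wrist_force: [0.4, -0.3, -0.2]
finger_gap: 0.0152
grip_force: 59.0
```

Emit:
step_arm(plan=[{"slide": [0.15,1,0],"angular": [0,0,-1]},{"slide": [0.15,1,0],"angular": [0,0,-1]},{"slide": [0.15,1,0],"angular": [0,0,-1]},{"slide": [0.15,1,0],"angular": [0,0,-1]},{"slide": [0.15,1,0],"angular": [0,0,-1]}])

```text
time: 8.47
eef_pos: [0.5197, -0.0511, 0.1317]
orientation: [-0.0, 0.99, 0.144, -0.0]
wrist_force: [1.0, 0.4, 0.0]
finger_gap: 0.015
grip_force: 59.0
```

Emit:
step_arm(plan=[{"slide": [0.15,1,0],"angular": [0,0,-1]},{"slide": [0.15,1,0],"angular": [0,0,-1]},{"slide": [0,0,0],"angular": [0,0,-1]},{"slide": [0,0,0],"angular": [0,0,-1]},{"slide": [0,0,0],"angular": [0,0,-1]}])

```text
time: 8.88
eef_pos: [0.5257, -0.0115, 0.1316]
orientation: [-0.0, 1.0, -0.03, -0.001]
wrist_force: [-0.5, -0.3, -0.7]
finger_gap: 0.0156
grip_force: 59.0
```

Emit:
step_arm(plan=[{"slide": [0,0,0],"angular": [0,0,-0.7]},{"slide": [0,0,0],"angular": [0,0,0]},{"slide": [0,0,0],"angular": [0,0,0]}])

```text
time: 9.13
eef_pos: [0.5257, -0.0121, 0.1318]
orientation: [-0.0, 0.999, -0.052, -0.0]
wrist_force: [0.6, -1.0, -0.1]
finger_gap: 0.0151
grip_force: 59.0
```

```bash
python3 - <<'E'
from h import *
im=grab("wrist"); p,R,s=pose(); save(im,"w5.png"); print(s["time"],p,np.degrees(np.arctan2(R[1,0],R[0,0])),s["finger_gap"])
W=cloud(im)
print("bar");blobs(im,W,(.3,.65,-.25,.15),.128,.145,40)
print("wall");blobs(im,W,(.3,.65,-.25,.15),.106,.118,40)
print("all"); blobs(im,W,(.3,.65,-.25,.15),.08,.095,40)
E
```

```text
9.1833 [ 0.52583647 -0.01217127  0.13187674] -6.012053738568114 0.015020825085076444
bar
[205, 273, 62, 18] c [499.1  46.9] wxl [ 7. 39.] yaw -1.9 z95 0.137 rgb [79. 74. 77.]
[379, 273, 183, 27] c [ 480.3 -103.1] wxl [ 17. 117.] yaw -8.6 z95 0.139 rgb [136. 126. 130.]
wall
[166, 156, 435, 199] c [488.1 -47.6] wxl [156. 281.] yaw -6.1 z95 0.112 rgb [95. 99. 99.]
[220, 258, 13, 19] c [496.5  57.7] wxl [ 5. 14.] yaw -73.4 z95 0.117 rgb [25. 25. 27.]
[516, 258, 23, 19] c [ 473.7 -151.7] wxl [ 6. 15.] yaw 65.3 z95 0.117 rgb [24. 24. 25.]
[194, 336, 8, 14] c [434.4  96. ] wxl [ 4. 10.] yaw 78.7 z95 0.112 rgb [70. 73. 73.]
all
[181, 149, 395, 5] c [565.4 -55.4] wxl [  2. 277.] yaw -6.0 z95 0.093 rgb [81. 82. 82.]
[184, 163, 390, 130] c [506.  -49.8] wxl [106. 275.] yaw -5.8 z95 0.090 rgb [28. 26. 26.]
[456, 299, 86, 45] c [ 413.7 -145.8] wxl [45. 65.] yaw -2.5 z95 0.093 rgb [31. 29. 29.]
[298, 309, 50, 36] c [423.7  -1.6] wxl [31. 43.] yaw -5.7 z95 0.092 rgb [29. 28. 28.]
[206, 326, 9, 14] c [425.7  94. ] wxl [ 5. 13.] yaw 80.2 z95 0.094 rgb [38. 38. 38.]
[431, 326, 20, 19] c [403.9 -99.1] wxl [ 8. 21.] yaw -45.0 z95 0.094 rgb [41. 41. 41.]
```

View pics/w5.png

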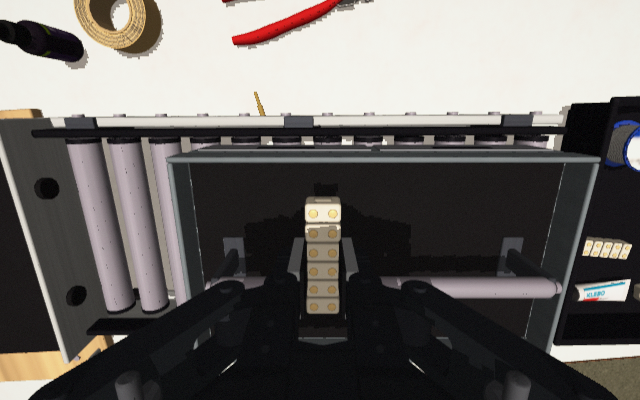

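The strip is held over the far half of the tray, at (322,260), clear of the bar and wall. I'll set it down and fetch strip B.

Emit:
step_arm(plan=[{"slide": [0,0,-1],"angular": [0,0,0]},{"slide": [0,0,-1],"angular": [0,0,0]},{"slide": [0,0,-1],"angular": [0,0,0]},{"slide": [0,0,-0.5],"angular": [0,0,0]},{"slide": [0,0,0],"angular": [0,0,0]}])

```text
time: 9.6
eef_pos: [0.5252, -0.0122, 0.0606]
orientation: [-0.0, 0.999, -0.053, -0.001]
wrist_force: [-0.2, 0.2, 1.0]
finger_gap: 0.0154
grip_force: 59.0
```

Emit:
step_arm(plan=[{"slide": [0,0,0],"angular": [0,0,0]},{"slide": [0,0,0],"angular": [0,0,0]},{"slide": [0,0,0],"angular": [0,0,0]}], jaw=0.3)

```text
time: 9.85
eef_pos: [0.5267, -0.0122, 0.0629]
orientation: [0.0, 0.999, -0.053, 0.001]
wrist_force: [0.4, -0.3, 0.3]
finger_gap: 0.0297
grip_force: 0.0
```

Emit:
step_arm(plan=[{"slide": [0,0,0.5],"angular": [0,0,0]},{"slide": [0,0,1],"angular": [0,0,0]},{"slide": [0,0,1],"angular": [0,0,0]},{"slide": [0,0,1],"angular": [0,0,0]},{"slide": [-0.33,-1,0],"angular": [0,0,1]}])

```text
time: 10.27
eef_pos: [0.5241, -0.0305, 0.1375]
orientation: [-0.0, 1.0, -0.017, 0.005]
wrist_force: [1.4, 0.7, 0.6]
finger_gap: 0.03
grip_force: 0.0
```

Emit:
step_arm(plan=[{"slide": [-0.33,-1,0],"angular": [0,0,1]},{"slide": [-0.33,-1,0],"angular": [0,0,1]},{"slide": [-0.33,-1,0],"angular": [0,0,1]},{"slide": [-0.33,-1,0],"angular": [0,0,1]},{"slide": [-0.33,-1,0],"angular": [0,0,1]}])

```text
time: 10.68
eef_pos: [0.4865, -0.1331, 0.1337]
orientation: [0.0, 0.988, 0.158, 0.001]
wrist_force: [0.7, -0.4, -0.9]
finger_gap: 0.0301
grip_force: 0.0
```

Emit:
step_arm(plan=[{"slide": [-0.33,-1,0],"angular": [0,0,1]},{"slide": [-0.33,-1,0],"angular": [0,0,1]},{"slide": [-0.33,-1,0],"angular": [0,0,1]},{"slide": [-0.33,-1,0],"angular": [0,0,1]},{"slide": [-0.33,-1,0],"angular": [0,0,1]}])

```text
time: 11.1
eef_pos: [0.4534, -0.2333, 0.1336]
orientation: [0.001, 0.945, 0.327, 0.001]
wrist_force: [1.1, 0.2, 0.6]
finger_gap: 0.03
grip_force: 0.0
```

Emit:
step_arm(plan=[{"slide": [-0.33,-1,0],"angular": [0,0,1]},{"slide": [-0.33,-1,0],"angular": [0,0,1]},{"slide": [-0.3,-0.75,0],"angular": [0,0,1]},{"slide": [0,0,-1],"angular": [0,0,1]},{"slide": [0,0,-1],"angular": [0,0,1]}])

```text
time: 11.52
eef_pos: [0.4357, -0.2897, 0.0944]
orientation: [0.003, 0.875, 0.485, 0.001]
wrist_force: [-0.7, -0.1, -0.7]
finger_gap: 0.0298
grip_force: 0.0
```

Emit:
step_arm(plan=[{"slide": [0,0,0],"angular": [0,0,1]},{"slide": [0,0,0],"angular": [0,0,1]},{"slide": [0,0,0],"angular": [0,0,1]},{"slide": [0,0,0],"angular": [0,0,1]},{"slide": [0,0,0],"angular": [0,0,1]}])

```text
time: 11.93
eef_pos: [0.4347, -0.2875, 0.0935]
orientation: [0.001, 0.777, 0.63, 0.0]
wrist_force: [0.1, -0.3, 0.1]
finger_gap: 0.03
grip_force: 0.0
```

```bash
python3 - <<'E'
from h import *
p,R,s=pose(); im=grab("wrist"); print(s["time"],p,np.degrees(np.arctan2(R[1,0],R[0,0])),s["finger_gap"])
W=cloud(im)
blobs(im,W,(.36,.56,-.43,-.25),.0195,.05)
im=grab("top");W=cloud(im);m=(W[...,2]>.095)&(W[...,2]<.11)
print("bin");blobs(im,W,(.36,.56,-.43,-.25),.0195,.05,30)
k=(im["pixels"].min(2)>120); k[:, :]&=(W[...,2]>.09)&(W[...,2]<.13); print("tray",[(x*1000).round() for x in W[k][(abs(W[k][:,0]-.48)<.1)&(abs(W[k][:,1]+.05)<.15)][::6]])
E
```

```text
11.9333 [ 0.43468227 -0.28749706  0.09345479] 78.11409203283934 0.02999879635515604
[310, 163, 22, 70] c [ 433.9 -286.4] wxl [17. 59.] yaw -11.5 z95 0.027 rgb [164. 151. 127.]
[424, 166, 61, 77] c [ 542.2 -310.2] wxl [43. 69.] yaw 20.0 z95 0.043 rgb [163. 170. 191.]
[229, 191, 40, 82] c [ 369.7 -303.7] wxl [19. 76.] yaw -0.0 z95 0.030 rgb [84. 84. 83.]
[382, 249, 20, 29] c [ 482.7 -358.6] wxl [16. 25.] yaw -11.8 z95 0.027 rgb [208. 196. 168.]
[317, 259, 34, 62] c [ 427.4 -375.1] wxl [17. 59.] yaw -27.3 z95 0.027 rgb [208. 196. 167.]
[280, 305, 18, 25] c [ 377.1 -393.2] wxl [17. 22.] yaw 2.3 z95 0.027 rgb [208. 195. 166.]
[280, 324, 86, 21] c [ 407.5 -417.8] wxl [ 3. 83.] yaw 84.7 z95 0.038 rgb [8. 8. 9.]
[452, 329, 13, 12] c [ 526.5 -427.5] wxl [ 2. 10.] yaw 83.2 z95 0.050 rgb [8. 7. 9.]
bin
[385, 204, 14, 12] c [ 536.  -300.7] wxl [39. 48.] yaw 3.7 z95 0.048 rgb [146. 147. 150.]
[384, 254, 38, 7] c [ 370.8 -338.7] wxl [ 21. 134.] yaw 1.7 z95 0.033 rgb [116. 111. 100.]
tray [array([551., -12., 108.]), array([546., -15.,  96.]), array([539., -12.,  98.]), array([536., -19.,  96.]), array([530., -16.,  92.]), array([522.,  -9.,  94.]), array([515.,  -9., 100.]), array([512., -16.,  98.]), array([504., -10., 105.]), array([502., -17.,  97.])]
```

Strip A is in the tray at about (526,-12). The glue tube seems to have been nudged but is still in the bin. Now strip B.

Emit:
step_arm(plan=[{"slide": [0,0,-1],"angular": [0,0,0]},{"slide": [0,0,-1],"angular": [0,0,0]},{"slide": [0,0,-1],"angular": [0,0,0]},{"slide": [0,0,-1],"angular": [0,0,0]},{"slide": [0,0,-0.6],"angular": [0,0,0]}])

```text
time: 12.45
eef_pos: [0.4339, -0.2868, -0.0007]
orientation: [-0.001, 0.778, 0.628, -0.0]
wrist_force: [0.7, 0.6, -0.2]
finger_gap: 0.0298
grip_force: 0.0
```

Emit:
step_arm(plan=[{"slide": [0,0,-0.6],"angular": [0,0,0]},{"slide": [0,0,0],"angular": [0,0,0]},{"slide": [0,0,0],"angular": [0,0,0]}])

```text
time: 12.7
eef_pos: [0.4342, -0.2871, -0.0117]
orientation: [-0.0, 0.778, 0.628, -0.0]
wrist_force: [-0.1, 0.7, 0.4]
finger_gap: 0.0298
grip_force: 0.0
```

Emit:
step_arm(plan=[{"slide": [0,0,0],"angular": [0,0,0]},{"slide": [0,0,0],"angular": [0,0,0]},{"slide": [0,0,0],"angular": [0,0,0]},{"slide": [0,0,0],"angular": [0,0,0]}], jaw=1)

```text
time: 13.03
eef_pos: [0.4352, -0.2878, -0.0106]
orientation: [0.001, 0.778, 0.629, 0.0]
wrist_force: [-0.6, 0.5, 5.8]
finger_gap: 0.0147
grip_force: 59.8
```

Emit:
step_arm(plan=[{"slide": [0,0,0.5],"angular": [0,0,0]},{"slide": [0,0,1],"angular": [0,0,0]},{"slide": [0,0,1],"angular": [0,0,0]},{"slide": [0,0,1],"angular": [0,0,0]},{"slide": [0,0,1],"angular": [0,0,0]}])

```text
time: 13.45
eef_pos: [0.4341, -0.287, 0.0797]
orientation: [-0.0, 0.778, 0.629, 0.0]
wrist_force: [-0.3, -0.3, -1.3]
finger_gap: 0.0147
grip_force: 59.0
```

Emit:
step_arm(plan=[{"slide": [0,0,1],"angular": [0,0,-1]},{"slide": [0,0,1],"angular": [0,0,-1]},{"slide": [0,0,0.8],"angular": [0,0,-1]},{"slide": [0.42,1,0],"angular": [0,0,-1]},{"slide": [0.42,1,0],"angular": [0,0,-1]}])

```text
time: 13.87
eef_pos: [0.452, -0.2481, 0.1365]
orientation: [0.002, 0.876, 0.482, 0.001]
wrist_force: [-0.4, 1.4, -1.1]
finger_gap: 0.0151
grip_force: 59.0
```

Emit:
step_arm(plan=[{"slide": [0.42,1,0],"angular": [0,0,-1]},{"slide": [0.42,1,0],"angular": [0,0,-1]},{"slide": [0.42,1,0],"angular": [0,0,-1]},{"slide": [0.42,1,0],"angular": [0,0,-1]},{"slide": [0.42,1,0],"angular": [0,0,-1]}])

```text
time: 14.28
eef_pos: [0.4931, -0.1461, 0.1349]
orientation: [0.0, 0.946, 0.323, 0.0]
wrist_force: [-0.3, 0.2, -0.4]
finger_gap: 0.015
grip_force: 59.0
```

Emit:
step_arm(plan=[{"slide": [0.42,1,0],"angular": [0,0,-1]},{"slide": [0.42,0.9,0],"angular": [0,0,-1]},{"slide": [0.42,0.9,0],"angular": [0,0,-1]},{"slide": [0,0,0],"angular": [0,0,-1]},{"slide": [0,0,0],"angular": [0,0,-1]}])

```text
time: 14.7
eef_pos: [0.5185, -0.0898, 0.1349]
orientation: [0.0, 0.988, 0.155, 0.0]
wrist_force: [0.1, -0.1, -0.7]
finger_gap: 0.0151
grip_force: 59.0
```

Emit:
step_arm(plan=[{"slide": [0,0,0],"angular": [0,0,-1]},{"slide": [0,0,0],"angular": [0,0,-1]},{"slide": [0,0,0],"angular": [0,0,-1]},{"slide": [0,0,0],"angular": [0,0,-1]},{"slide": [0,0,0],"angular": [0,0,-1]}])

```text
time: 15.12
eef_pos: [0.518, -0.091, 0.1349]
orientation: [0.0, 1.0, -0.02, 0.0]
wrist_force: [-0.1, -0.1, -0.0]
finger_gap: 0.0146
grip_force: 59.0
```

Emit:
step_arm(plan=[{"slide": [0,0,0],"angular": [0,0,-1]},{"slide": [0,0,0],"angular": [0,0,0]},{"slide": [0,0,0],"angular": [0,0,0]}])

```text
time: 15.37
eef_pos: [0.5181, -0.0911, 0.1347]
orientation: [0.0, 0.999, -0.052, 0.0]
wrist_force: [-0.3, 0.3, -0.6]
finger_gap: 0.0147
grip_force: 59.0
```

Emit:
step_arm(plan=[{"slide": [0,0,-1],"angular": [0,0,0]},{"slide": [0,0,-1],"angular": [0,0,0]},{"slide": [0,0,-1],"angular": [0,0,0]},{"slide": [0,0,-0.5],"angular": [0,0,0]},{"slide": [0,0,0],"angular": [0,0,0]}])

```text
time: 15.78
eef_pos: [0.5174, -0.091, 0.064]
orientation: [-0.0, 0.999, -0.052, -0.001]
wrist_force: [0.5, 0.2, 0.2]
finger_gap: 0.0157
grip_force: 59.0
```

Emit:
step_arm(plan=[{"slide": [0,0,0],"angular": [0,0,0]},{"slide": [0,0,0],"angular": [0,0,0]},{"slide": [0,0,0],"angular": [0,0,0]}], jaw=0.3)

```text
time: 16.03
eef_pos: [0.5186, -0.0912, 0.0645]
orientation: [0.0, 0.999, -0.053, 0.0]
wrist_force: [0.4, 0.1, 0.0]
finger_gap: 0.0299
grip_force: 0.0
```

Emit:
step_arm(plan=[{"slide": [0,0,0.5],"angular": [0,0,0]},{"slide": [0,0,1],"angular": [0,0,0]},{"slide": [0,0,1],"angular": [0,0,0]},{"slide": [0,0,1],"angular": [0,0,0]},{"slide": [-0.13,-0.95,0],"angular": [0,0,1]}])

```text
time: 16.45
eef_pos: [0.519, -0.1089, 0.1391]
orientation: [0.0, 1.0, -0.017, 0.004]
wrist_force: [1.4, -0.0, -0.9]
finger_gap: 0.0296
grip_force: 0.0
```

Emit:
step_arm(plan=[{"slide": [-0.13,-0.95,0],"angular": [0,0,1]},{"slide": [-0.13,-0.95,0],"angular": [0,0,1]},{"slide": [-0.13,-0.95,0],"angular": [0,0,1]},{"slide": [-0.13,-0.95,0],"angular": [0,0,1]},{"slide": [-0.13,-0.95,0],"angular": [0,0,1]}])

```text
time: 16.87
eef_pos: [0.5027, -0.2061, 0.1353]
orientation: [0.0, 0.988, 0.158, 0.0]
wrist_force: [-0.2, -0.3, 0.8]
finger_gap: 0.0298
grip_force: 0.0
```

Emit:
step_arm(plan=[{"slide": [-0.13,-0.95,0],"angular": [0,0,1]},{"slide": [-0.13,-0.95,0],"angular": [0,0,1]},{"slide": [-0.13,-0.95,0],"angular": [0,0,1]},{"slide": [-0.13,-0.95,0],"angular": [0,0,1]},{"slide": [-0.13,-0.95,0],"angular": [0,0,1]}])

```text
time: 17.28
eef_pos: [0.4896, -0.3012, 0.1352]
orientation: [0.0, 0.945, 0.327, 0.0]
wrist_force: [0.8, 0.0, 0.3]
finger_gap: 0.0301
grip_force: 0.0
```

Emit:
step_arm(plan=[{"slide": [-0.13,-0.95,0],"angular": [0,0,1]},{"slide": [-0.13,-0.95,0],"angular": [0,0,1]},{"slide": [-0.13,-0.95,0],"angular": [0,0,1]},{"slide": [-0.15,-0.95,0],"angular": [0,0,1]},{"slide": [0,0,-1],"angular": [0,0,1]}])

```text
time: 17.7
eef_pos: [0.4816, -0.3827, 0.1189]
orientation: [0.006, 0.875, 0.485, 0.001]
wrist_force: [1.5, -0.1, 0.0]
finger_gap: 0.0301
grip_force: 0.0
```

Emit:
step_arm(plan=[{"slide": [0,0,-1],"angular": [0,0,1]},{"slide": [0,0,0],"angular": [0,0,1]},{"slide": [0,0,0],"angular": [0,0,1]},{"slide": [0,0,0],"angular": [0,0,1]},{"slide": [0,0,0],"angular": [0,0,0.5]}])

```text
time: 18.12
eef_pos: [0.479, -0.3763, 0.0949]
orientation: [0.0, 0.787, 0.616, 0.0]
wrist_force: [0.2, 0.5, -0.2]
finger_gap: 0.0298
grip_force: 0.0
```

```bash
cat > binlook.py <<'E'
from h import *
p,R,s=pose(); im=grab("wrist"); print(s["time"],p,np.degrees(np.arctan2(R[1,0],R[0,0])),s["finger_gap"])
W=cloud(im)
blobs(im,W,(.345,.56,-.43,-.25),.0195,.05)
E
python3 binlook.py
```

```text
18.1167 [ 0.47898256 -0.37630359  0.09489239] 76.10364744202715 0.02980957561185875
[328, 0, 72, 26] c [ 537.  -251.7] wxl [ 1. 46.] yaw 85.2 z95 0.049 rgb [7. 6. 8.]
[347, 51, 62, 67] c [ 538.  -298.5] wxl [43. 43.] yaw 72.4 z95 0.043 rgb [175. 183. 208.]
[93, 79, 61, 114] c [ 347.9 -290.3] wxl [ 3. 81.] yaw -4.8 z95 0.049 rgb [8. 8. 9.]
[136, 99, 93, 160] c [ 369.5 -335.4] wxl [ 26. 139.] yaw 7.8 z95 0.029 rgb [150. 148. 139.]
[381, 119, 19, 33] c [ 544.2 -338.5] wxl [ 4. 27.] yaw -32.4 z95 0.035 rgb [129. 122. 119.]
[311, 163, 21, 70] c [ 478.1 -375.7] wxl [17. 59.] yaw -14.5 z95 0.027 rgb [164. 151. 127.]
[248, 177, 32, 69] c [ 427.4 -375.2] wxl [17. 60.] yaw -27.1 z95 0.027 rgb [133. 120.  99.]
[368, 235, 65, 22] c [ 533.8 -428.1] wxl [ 2. 51.] yaw 85.8 z95 0.049 rgb [ 8.  8. 10.]
[294, 245, 58, 25] c [ 467.7 -422.7] wxl [ 2. 52.] yaw 85.5 z95 0.049 rgb [ 8.  8. 10.]
[175, 258, 86, 29] c [ 378.1 -415.3] wxl [ 2. 66.] yaw 85.2 z95 0.049 rgb [ 9.  8. 10.]
```

Emit:
step_arm(plan=[{"slide": [0,0,-1],"angular": [0,0,0]},{"slide": [0,0,-1],"angular": [0,0,0]},{"slide": [0,0,-1],"angular": [0,0,0]},{"slide": [0,0,-1],"angular": [0,0,0]},{"slide": [0,0,-0.7],"angular": [0,0,0]}])

```text
time: 18.58
eef_pos: [0.4786, -0.3758, -0.0007]
orientation: [-0.0, 0.789, 0.615, -0.0]
wrist_force: [-1.1, 0.5, 1.4]
finger_gap: 0.0302
grip_force: 0.0
```

Emit:
step_arm(plan=[{"slide": [0,0,-0.6],"angular": [0,0,0]},{"slide": [0,0,0],"angular": [0,0,0]},{"slide": [0,0,0],"angular": [0,0,0]}])

```text
time: 18.83
eef_pos: [0.4787, -0.376, -0.0118]
orientation: [-0.001, 0.789, 0.615, -0.0]
wrist_force: [-0.3, 0.1, 0.5]
finger_gap: 0.03
grip_force: 0.0
```

Emit:
step_arm(plan=[{"slide": [0,0,0],"angular": [0,0,0]},{"slide": [0,0,0],"angular": [0,0,0]},{"slide": [0,0,0],"angular": [0,0,0]},{"slide": [0,0,0],"angular": [0,0,0]}], jaw=1)

```text
time: 19.17
eef_pos: [0.4798, -0.3769, -0.0105]
orientation: [0.001, 0.788, 0.615, 0.0]
wrist_force: [0.0, 0.5, 4.8]
finger_gap: 0.015
grip_force: 60.1
```

Emit:
step_arm(plan=[{"slide": [0,0,0.5],"angular": [0,0,0]},{"slide": [0,0,1],"angular": [0,0,0]},{"slide": [0,0,1],"angular": [0,0,0]},{"slide": [0,0,1],"angular": [0,0,0]},{"slide": [0,0,1],"angular": [0,0,0]}])

```text
time: 19.58
eef_pos: [0.4787, -0.376, 0.0797]
orientation: [-0.0, 0.788, 0.615, -0.0]
wrist_force: [0.1, -1.0, -0.8]
finger_gap: 0.015
grip_force: 59.6
```

Emit:
step_arm(plan=[{"slide": [0,0,1],"angular": [0,0,-1]},{"slide": [0,0,1],"angular": [0,0,-1]},{"slide": [0,0,0.8],"angular": [0,0,-1]},{"slide": [-0.18,0.98,0],"angular": [0,0,-1]},{"slide": [-0.18,0.98,0],"angular": [0,0,-1]}])

```text
time: 20.0
eef_pos: [0.4728, -0.3382, 0.1366]
orientation: [0.002, 0.884, 0.467, 0.001]
wrist_force: [-1.5, 0.9, 0.8]
finger_gap: 0.0148
grip_force: 59.6
```

Emit:
step_arm(plan=[{"slide": [-0.18,0.98,0],"angular": [0,0,-1]},{"slide": [-0.18,0.98,0],"angular": [0,0,-1]},{"slide": [-0.18,0.98,0],"angular": [0,0,-1]},{"slide": [-0.18,0.98,0],"angular": [0,0,-1]},{"slide": [-0.18,0.98,0],"angular": [0,0,-1]}])

```text
time: 20.42
eef_pos: [0.4533, -0.2379, 0.1349]
orientation: [0.0, 0.952, 0.307, 0.0]
wrist_force: [0.6, 0.1, 0.1]
finger_gap: 0.0148
grip_force: 59.6
```

Emit:
step_arm(plan=[{"slide": [-0.18,0.98,0],"angular": [0,0,-1]},{"slide": [-0.18,0.98,0],"angular": [0,0,-1]},{"slide": [-0.18,0.98,0],"angular": [0,0,-1]},{"slide": [-0.18,0.98,0],"angular": [0,0,-1]},{"slide": [-0.18,0.98,0],"angular": [0,0,-1]}])

```text
time: 20.83
eef_pos: [0.4353, -0.14, 0.1349]
orientation: [0.0, 0.991, 0.137, 0.0]
wrist_force: [0.9, -0.2, 0.7]
finger_gap: 0.015
grip_force: 59.6
```

Emit:
step_arm(plan=[{"slide": [-0.15,0.98,0],"angular": [0,0,-1]},{"slide": [0,0,0],"angular": [0,0,-1]},{"slide": [0,0,0],"angular": [0,0,-1]},{"slide": [0,0,0],"angular": [0,0,-1]},{"slide": [0,0,0],"angular": [0,0,-1]}])

```text
time: 21.25
eef_pos: [0.4326, -0.121, 0.135]
orientation: [0.0, 0.999, -0.037, 0.0]
wrist_force: [0.3, -0.1, 0.6]
finger_gap: 0.015
grip_force: 59.6
```

Emit:
step_arm(plan=[{"slide": [0,0,0],"angular": [0,0,-0.5]},{"slide": [0,0,0],"angular": [0,0,0]},{"slide": [0,0,0],"angular": [0,0,0]}])

```text
time: 21.5
eef_pos: [0.4327, -0.1213, 0.1347]
orientation: [0.0, 0.999, -0.053, 0.0]
wrist_force: [0.5, -0.4, -1.0]
finger_gap: 0.0147
grip_force: 59.6
```

Emit:
step_arm(plan=[{"slide": [0,0,-1],"angular": [0,0,0]},{"slide": [0,0,-1],"angular": [0,0,0]},{"slide": [0,0,-1],"angular": [0,0,0]},{"slide": [0,0,-0.5],"angular": [0,0,0]},{"slide": [0,0,0],"angular": [0,0,0]}])

```text
time: 21.92
eef_pos: [0.4315, -0.121, 0.0629]
orientation: [-0.0, 0.999, -0.053, -0.001]
wrist_force: [-0.7, 0.5, 0.1]
finger_gap: 0.0151
grip_force: 64.0
```

Emit:
step_arm(plan=[{"slide": [0,0,0],"angular": [0,0,0]},{"slide": [0,0,0],"angular": [0,0,0]},{"slide": [0,0,0],"angular": [0,0,0]}], jaw=0.3)

```text
time: 22.17
eef_pos: [0.4332, -0.1216, 0.0647]
orientation: [0.0, 0.999, -0.053, 0.001]
wrist_force: [-0.0, 0.1, 0.4]
finger_gap: 0.0301
grip_force: 0.0
```

Emit:
step_arm(plan=[{"slide": [0,0,0.5],"angular": [0,0,0]},{"slide": [0,0,1],"angular": [0,0,0]},{"slide": [0,0,1],"angular": [0,0,0]},{"slide": [0,0,1],"angular": [0,0,0]},{"slide": [-0.02,-0.98,0],"angular": [0,0,1]}])

```text
time: 22.58
eef_pos: [0.4346, -0.14, 0.1381]
orientation: [0.0, 1.0, -0.017, 0.003]
wrist_force: [1.2, 0.3, -0.5]
finger_gap: 0.0301
grip_force: 0.0
```

Emit:
step_arm(plan=[{"slide": [-0.02,-0.98,0],"angular": [0,0,1]},{"slide": [-0.02,-0.98,0],"angular": [0,0,1]},{"slide": [-0.02,-0.98,0],"angular": [0,0,1]},{"slide": [-0.02,-0.98,0],"angular": [0,0,1]},{"slide": [-0.02,-0.98,0],"angular": [0,0,1]}])

```text
time: 23.0
eef_pos: [0.4304, -0.24, 0.1349]
orientation: [0.0, 0.988, 0.158, 0.0]
wrist_force: [-0.3, -0.3, -0.1]
finger_gap: 0.0297
grip_force: 0.0
```

Emit:
step_arm(plan=[{"slide": [-0.02,-0.98,0],"angular": [0,0,1]},{"slide": [-0.02,-0.98,0],"angular": [0,0,1]},{"slide": [-0.02,-0.98,0],"angular": [0,0,1]},{"slide": [-0.02,-0.98,0],"angular": [0,0,1]},{"slide": [-0.02,-0.98,0],"angular": [0,0,1]}])

```text
time: 23.42
eef_pos: [0.4283, -0.3381, 0.1348]
orientation: [0.0, 0.945, 0.327, 0.0]
wrist_force: [-0.2, -0.6, -0.7]
finger_gap: 0.0301
grip_force: 0.0
```

Emit:
step_arm(plan=[{"slide": [-0.02,-0.98,0],"angular": [0,0,1]},{"slide": [-0.02,-0.98,0],"angular": [0,0,1]},{"slide": [0,0,-1],"angular": [0,0,1]},{"slide": [0,0,-1],"angular": [0,0,1]},{"slide": [0,0,0],"angular": [0,0,1]}])

```text
time: 23.83
eef_pos: [0.4255, -0.3749, 0.0913]
orientation: [-0.003, 0.874, 0.485, -0.001]
wrist_force: [-0.7, 0.1, 0.5]
finger_gap: 0.0298
grip_force: 0.0
```

Emit:
step_arm(plan=[{"slide": [0,0,0],"angular": [0,0,1]},{"slide": [0,0,0],"angular": [0,0,0.25]},{"slide": [0,0,0],"angular": [0,0,0]}])

```text
time: 24.08
eef_pos: [0.4277, -0.3764, 0.0946]
orientation: [0.0, 0.853, 0.522, 0.0]
wrist_force: [0.4, 0.5, -0.7]
finger_gap: 0.0297
grip_force: 0.0
```

```bash
python3 binlook.py
```

```text
24.0833 [ 0.42771328 -0.37637967  0.09462003] 62.876450166245434 0.029655212172042398
[383, 0, 65, 110] c [ 542.4 -310.1] wxl [44. 68.] yaw 21.4 z95 0.043 rgb [168. 176. 200.]
[138, 102, 70, 102] c [ 348.1 -289.6] wxl [ 2. 79.] yaw -4.7 z95 0.049 rgb [ 8.  8. 10.]
[179, 113, 109, 135] c [ 368.9 -331.1] wxl [ 26. 131.] yaw 7.5 z95 0.029 rgb [121. 117. 109.]
[311, 163, 21, 70] c [ 427.2 -375.3] wxl [17. 60.] yaw -27.8 z95 0.027 rgb [168. 155. 131.]
[295, 185, 211, 90] c [ 469.7 -422.8] wxl [  2. 180.] yaw 85.2 z95 0.049 rgb [ 8.  8. 10.]
```

Emit:
step_arm(plan=[{"slide": [0,0,-1],"angular": [0,0,0]},{"slide": [0,0,-1],"angular": [0,0,0]},{"slide": [0,0,-1],"angular": [0,0,0]},{"slide": [0,0,-1],"angular": [0,0,0]},{"slide": [0,0,-0.7],"angular": [0,0,0]}])

```text
time: 24.55
eef_pos: [0.4273, -0.3759, -0.0008]
orientation: [-0.0, 0.853, 0.521, -0.0]
wrist_force: [0.5, 0.0, -0.4]
finger_gap: 0.0296
grip_force: 0.0
```

Emit:
step_arm(plan=[{"slide": [0,0,-0.6],"angular": [0,0,0]},{"slide": [0,0,0],"angular": [0,0,0]},{"slide": [0,0,0],"angular": [0,0,0]}])

```text
time: 24.8
eef_pos: [0.4274, -0.376, -0.0119]
orientation: [-0.0, 0.853, 0.522, -0.0]
wrist_force: [-0.2, 0.8, 0.9]
finger_gap: 0.0298
grip_force: 0.0
```

Emit:
step_arm(plan=[{"slide": [0,0,0],"angular": [0,0,0]},{"slide": [0,0,0],"angular": [0,0,0]},{"slide": [0,0,0],"angular": [0,0,0]},{"slide": [0,0,0],"angular": [0,0,0]}], jaw=1)

```text
time: 25.13
eef_pos: [0.4283, -0.3769, -0.0106]
orientation: [0.001, 0.853, 0.522, 0.0]
wrist_force: [0.9, 0.9, 4.1]
finger_gap: 0.0151
grip_force: 60.0
```

Emit:
step_arm(plan=[{"slide": [0,0,0.5],"angular": [0,0,0]},{"slide": [0,0,1],"angular": [0,0,0]},{"slide": [0,0,1],"angular": [0,0,0]},{"slide": [0,0,1],"angular": [0,0,0]},{"slide": [0,0,1],"angular": [0,0,0]}])

```text
time: 25.55
eef_pos: [0.4273, -0.376, 0.0798]
orientation: [0.0, 0.853, 0.522, -0.0]
wrist_force: [0.5, -0.5, -0.5]
finger_gap: 0.0149
grip_force: 59.5
```

Emit:
step_arm(plan=[{"slide": [0,0,1],"angular": [0,0,0]},{"slide": [0,0,1],"angular": [0,0,0]},{"slide": [0,0,0.8],"angular": [0,0,0]},{"slide": [0.04,0.98,0],"angular": [0,0,-1]},{"slide": [0.04,0.98,0],"angular": [0,0,-1]}])

```text
time: 25.97
eef_pos: [0.4301, -0.3382, 0.1366]
orientation: [0.002, 0.889, 0.459, 0.001]
wrist_force: [-0.2, 1.0, -0.8]
finger_gap: 0.0151
grip_force: 59.5
```

Emit:
step_arm(plan=[{"slide": [0.04,0.98,0],"angular": [0,0,-1]},{"slide": [0.04,0.98,0],"angular": [0,0,-1]},{"slide": [0.04,0.98,0],"angular": [0,0,-1]},{"slide": [0.04,0.98,0],"angular": [0,0,-1]},{"slide": [0.04,0.98,0],"angular": [0,0,-1]}])

```text
time: 26.38
eef_pos: [0.4328, -0.2379, 0.135]
orientation: [0.0, 0.955, 0.298, 0.0]
wrist_force: [1.0, 0.4, 0.6]
finger_gap: 0.015
grip_force: 59.4
```

Emit:
step_arm(plan=[{"slide": [0.04,0.98,0],"angular": [0,0,-1]},{"slide": [0.04,0.98,0],"angular": [0,0,-1]},{"slide": [0.04,0.98,0],"angular": [0,0,-1]},{"slide": [0.04,0.98,0],"angular": [0,0,-1]},{"slide": [0.04,0.98,0],"angular": [0,0,-1]}])

```text
time: 26.8
eef_pos: [0.4369, -0.14, 0.1349]
orientation: [0.0, 0.992, 0.128, 0.0]
wrist_force: [0.4, 0.9, -0.2]
finger_gap: 0.0145
grip_force: 59.4
```

Emit:
step_arm(plan=[{"slide": [0.04,0.98,0],"angular": [0,0,-1]},{"slide": [0.04,0.98,0],"angular": [0,0,-1]},{"slide": [0.04,0.98,0],"angular": [0,0,-1]},{"slide": [0.04,0.98,0],"angular": [0,0,-1]},{"slide": [0.04,0.98,0],"angular": [0,0,-1]}])

```text
time: 27.22
eef_pos: [0.4409, -0.042, 0.135]
orientation: [0.0, 0.999, -0.046, 0.0]
wrist_force: [0.2, 0.1, -0.4]
finger_gap: 0.0151
grip_force: 59.4
```

Emit:
step_arm(plan=[{"slide": [0,0,0],"angular": [0,0,-0.2]},{"slide": [0,0,0],"angular": [0,0,0]},{"slide": [0,0,0],"angular": [0,0,0]}])

```text
time: 27.47
eef_pos: [0.4412, -0.0434, 0.1347]
orientation: [0.0, 0.999, -0.05, 0.0]
wrist_force: [0.5, 0.5, -0.5]
finger_gap: 0.0147
grip_force: 59.4
```

Emit:
step_arm(plan=[{"slide": [0,0,-1],"angular": [0,0,0]},{"slide": [0,0,-1],"angular": [0,0,0]},{"slide": [0,0,-1],"angular": [0,0,0]},{"slide": [0,0,-0.5],"angular": [0,0,0]},{"slide": [0,0,0],"angular": [0,0,0]}])

```text
time: 27.88
eef_pos: [0.4401, -0.044, 0.0628]
orientation: [-0.0, 0.999, -0.052, -0.001]
wrist_force: [-0.3, -0.3, -0.0]
finger_gap: 0.0151
grip_force: 63.8
```

Emit:
step_arm(plan=[{"slide": [0,0,0],"angular": [0,0,0]},{"slide": [0,0,0],"angular": [0,0,0]},{"slide": [0,0,0],"angular": [0,0,0]}], jaw=0.3)

```text
time: 28.13
eef_pos: [0.4416, -0.0436, 0.0647]
orientation: [0.0, 0.999, -0.052, 0.001]
wrist_force: [-0.3, 1.0, 0.1]
finger_gap: 0.0299
grip_force: 0.0
```

Emit:
step_arm(plan=[{"slide": [0,0,0.5],"angular": [0,0,0]},{"slide": [0,0,1],"angular": [0,0,0]},{"slide": [0,0,1],"angular": [0,0,0]},{"slide": [0,0,1],"angular": [0,0,0]},{"slide": [0,-1,0.5],"angular": [0,0,1]}])

```text
time: 28.55
eef_pos: [0.4422, -0.0615, 0.1469]
orientation: [-0.0, 1.0, -0.015, 0.002]
wrist_force: [0.3, -0.4, 0.2]
finger_gap: 0.0301
grip_force: 0.0
```

Emit:
step_arm(plan=[{"slide": [0,-1,0.4],"angular": [0,0,1]},{"slide": [0,-1,0.4],"angular": [0,0,1]},{"slide": [0,-1,0.4],"angular": [0,0,1]},{"slide": [0,-1,0.4],"angular": [0,0,1]},{"slide": [0,-1,0.4],"angular": [0,0,1]}])

```text
time: 28.97
eef_pos: [0.4411, -0.1641, 0.1853]
orientation: [0.0, 0.987, 0.159, 0.001]
wrist_force: [-0.6, 0.1, 0.5]
finger_gap: 0.0296
grip_force: 0.0
```

Emit:
step_arm(plan=[{"slide": [-0.2,-1,0.4],"angular": [0,0,1]},{"slide": [-0.2,-1,0.4],"angular": [0,0,1]},{"slide": [-0.2,-1,0.4],"angular": [0,0,1]},{"slide": [-0.2,-1,0.4],"angular": [0,0,1]},{"slide": [-0.2,-1,0.4],"angular": [0,0,1]}])

```text
time: 29.38
eef_pos: [0.4207, -0.2641, 0.2253]
orientation: [0.0, 0.945, 0.328, 0.0]
wrist_force: [0.3, -0.2, 0.4]
finger_gap: 0.0299
grip_force: 0.0
```

Emit:
step_arm(plan=[{"slide": [-0.4,-1,0],"angular": [0,0,1]},{"slide": [-0.4,-1,0],"angular": [0,0,1]},{"slide": [-0.4,-1,0],"angular": [0,0,1]},{"slide": [-0.4,-1,0],"angular": [0,0,1]},{"slide": [-0.4,-1,0],"angular": [0,0,1]}])

```text
time: 29.8
eef_pos: [0.3805, -0.3641, 0.2249]
orientation: [0.001, 0.873, 0.487, 0.0]
wrist_force: [-0.1, -0.2, 0.3]
finger_gap: 0.0299
grip_force: 0.0
```

Emit:
step_arm(plan=[{"slide": [0,0,0],"angular": [0,0,1]},{"slide": [0,0,0],"angular": [0,0,1]},{"slide": [0,0,0],"angular": [0,0,1]},{"slide": [0,0,0],"angular": [0,0,1]},{"slide": [0,0,0],"angular": [0,0,1]}])

```text
time: 30.22
eef_pos: [0.3809, -0.3633, 0.2248]
orientation: [0.0, 0.776, 0.631, -0.0]
wrist_force: [0.0, -1.0, -0.6]
finger_gap: 0.0298
grip_force: 0.0
```

```bash
cat >> binlook.py <<'E'
save(im,"w6.png")
print("strict"); blobs(im,W,(.345,.56,-.43,-.25),.0225,.0285,60)
px=im["pixels"].astype(int); k=(px[...,0]-px[...,2]>18)&(px[...,0]>80)&(W[...,2]>.017)&(W[...,2]<.04)&(W[...,0]<.42)
P=W[k]; print("cream",k.sum(),cv2.minAreaRect((P[:,:2]*1000).astype(np.float32)))
E
python3 binlook.py
```

```text
30.2167 [ 0.38087959 -0.36325289  0.22477869] 78.29817997539911 0.02977406624261576
[418, 39, 51, 12] c [ 536. -252.] wxl [ 1. 48.] yaw 85.2 z95 0.049 rgb [11. 10. 12.]
[427, 68, 42, 66] c [ 542.5 -309.8] wxl [43. 67.] yaw 22.7 z95 0.044 rgb [166. 173. 194.]
[275, 80, 14, 71] c [ 348.2 -289.7] wxl [ 1. 79.] yaw -4.9 z95 0.049 rgb [10. 10. 11.]
[287, 93, 46, 111] c [ 370.2 -335.6] wxl [ 26. 139.] yaw 2.9 z95 0.029 rgb [175. 170. 160.]
[302, 193, 171, 26] c [ 450.4 -421.7] wxl [  2. 211.] yaw 85.3 z95 0.049 rgb [ 9.  8. 10.]
strict
[287, 93, 46, 111] c [ 370.3 -335.6] wxl [ 26. 139.] yaw 2.1 z95 0.028 rgb [177. 172. 161.]
[303, 194, 156, 20] c [ 445.4 -421.1] wxl [  1. 201.] yaw 85.2 z95 0.028 rgb [8. 8. 9.]
cream 736 ((371.60748291015625, -346.3919677734375), (24.75153923034668, 116.74493408203125), 10.577353477478027)
```

View pics/w6.png

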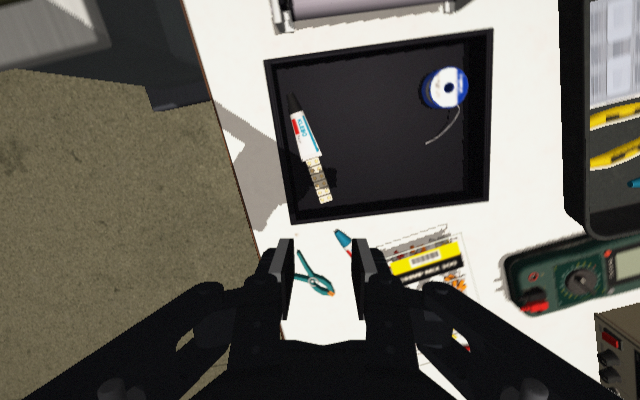

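Only strip E, with its centre at about (319,180), is left. The glue tube abuts its top end, and the spool is untouched.

```bash
python3 - <<'E'
from h import *
p,R,s=pose(); im=grab("wrist"); W=cloud(im); v,u=np.mgrid[:400,:640]
k=(v>162)&(v<210)&(u>295)&(u<345)&(W[...,2]>.0225)&(W[...,2]<.029)
P=W[k]; (c,(w,h),a)=cv2.minAreaRect((P[:,:2]*1000).astype(np.float32)); print(p,c,w,h,a)
far=P[P[:,1].argsort()][:10].mean(0); print(far*1000)
E
```

```text
[ 0.3808886  -0.36316728  0.22476521] (374.5087585449219, -383.6971435546875) 61.13253402709961 62.48795700073242 76.94027709960938
[ 393.68295342 -416.82267984   25.29710783]
```

```bash
python3 - <<'E'
from h import *
p,R,s=pose(); im=grab("wrist"); W=cloud(im); v,u=np.mgrid[:400,:640]
for v0 in (160,166):
    k=(v>v0)&(v<210)&(u>295)&(u<345)&(W[...,2]>.0225)&(W[...,2]<.029)&(im["pixels"].sum(2)>120)
    P=W[k]; print(cv2.minAreaRect((P[:,:2]*1000).astype(np.float32)),P[:,:2].min(0),P[:,:2].max(0))
E
```

```text
((373.903564453125, -374.9117126464844), (19.721660614013672, 60.38288497924805), 10.423811912536621) [ 0.35874298 -0.40553358] [ 0.38569132 -0.34700258]
((374.59661865234375, -379.8056335449219), (17.062442779541016, 50.75959396362305), 6.890571594238281) [ 0.36378767 -0.40553358] [ 0.38569132 -0.35544263]
```

Emit:
step_arm(plan=[{"slide": [-0.06,-0.12,-1],"angular": [0,0,0.93]},{"slide": [-0.06,-0.12,-1],"angular": [0,0,0.93]},{"slide": [-0.06,-0.12,-1],"angular": [0,0,0.93]},{"slide": [-0.06,-0.12,-1],"angular": [0,0,0.93]},{"slide": [-0.06,-0.12,-1],"angular": [0,0,0.93]}], jaw=0.43)

```text
time: 30.78
eef_pos: [0.3752, -0.3752, 0.1238]
orientation: [0.001, 0.664, 0.748, -0.0]
wrist_force: [-0.6, -0.1, 0.7]
finger_gap: 0.0241
grip_force: 0.0
```

Emit:
step_arm(plan=[{"slide": [0,0,-1],"angular": [0,0,0]},{"slide": [0,0,-1],"angular": [0,0,0]},{"slide": [0,0,0],"angular": [0,0,0]},{"slide": [0,0,0],"angular": [0,0,0]}])

```text
time: 31.12
eef_pos: [0.3746, -0.3743, 0.0837]
orientation: [-0.001, 0.665, 0.747, 0.0]
wrist_force: [-0.2, -0.1, 0.5]
finger_gap: 0.0243
grip_force: 0.0
```

```bash
python3 - <<'E'
from h import *
p,R,s=pose(); im=grab("wrist"); W=cloud(im); v,u=np.mgrid[:400,:640]; print(p,np.degrees(np.arctan2(R[1,0],R[0,0])),s["finger_gap"])
k=(W[...,0]>.355)&(W[...,0]<.4)&(W[...,1]<-.352)&(W[...,2]>.0225)&(W[...,2]<.029)&(im["pixels"].sum(2)>120)
P=W[k]; print(cv2.minAreaRect((P[:,:2]*1000).astype(np.float32)),P[:,:2].min(0),P[:,:2].max(0))
L=(W-p)@R; f=(L[...,2]<-.03)&(L[...,2]>-.045); Q=W[f]; print("tips x",Q[:,0].min(),Q[:,0].max())
m=(W[...,2]>.03)&(W[...,2]<.05)&(W[...,0]<.36)&(abs(W[...,1]+.375)<.02); print("wall x",W[m][:,0].max() if m.any() else None)
E
```

```text
[ 0.37455495 -0.37433134  0.08365379] 96.6443916510069 0.024265491182493246
((374.5616760253906, -378.0369567871094), (16.62063217163086, 54.31544876098633), 7.1347336769104) [ 0.36307606 -0.40560304] [ 0.38556429 -0.35206251]
tips x 0.34854360811389234 0.3995113724893166
wall x 0.342873539222766
```

Emit:
step_arm(plan=[{"slide": [0,0,-1],"angular": [0,0,0]},{"slide": [0,0,-1],"angular": [0,0,0]},{"slide": [0,0,-1],"angular": [0,0,0]},{"slide": [0,0,-1],"angular": [0,0,0]},{"slide": [0,0,-0.4],"angular": [0,0,0]}])

```text
time: 31.58
eef_pos: [0.3753, -0.3751, -0.0042]
orientation: [0.0, 0.665, 0.747, -0.0]
wrist_force: [-1.3, 0.9, 0.2]
finger_gap: 0.0243
grip_force: 0.0
```

Emit:
step_arm(plan=[{"slide": [0,0,-0.4],"angular": [0,0,0]},{"slide": [0,0,0],"angular": [0,0,0]},{"slide": [0,0,0],"angular": [0,0,0]}])

```text
time: 31.83
eef_pos: [0.3757, -0.3756, -0.011]
orientation: [0.001, 0.665, 0.747, -0.0]
wrist_force: [0.3, -0.2, 0.8]
finger_gap: 0.0242
grip_force: 0.0
```

Emit:
step_arm(plan=[{"slide": [0,0,0],"angular": [0,0,0]},{"slide": [0,0,0],"angular": [0,0,0]},{"slide": [0,0,0],"angular": [0,0,0]},{"slide": [0,0,0],"angular": [0,0,0]}], jaw=1)

```text
time: 32.17
eef_pos: [0.3759, -0.3759, -0.0105]
orientation: [0.001, 0.665, 0.747, -0.0]
wrist_force: [-0.6, -0.1, 6.6]
finger_gap: 0.0146
grip_force: 60.3
```

Emit:
step_arm(plan=[{"slide": [0,0,0.5],"angular": [0,0,0]},{"slide": [0,0,1],"angular": [0,0,0]},{"slide": [0,0,1],"angular": [0,0,0]},{"slide": [0,0,1],"angular": [0,0,0]},{"slide": [0,0,1],"angular": [0,0,0]}])

```text
time: 32.58
eef_pos: [0.375, -0.3748, 0.0798]
orientation: [0.0, 0.665, 0.747, -0.0]
wrist_force: [-1.0, 0.2, -0.4]
finger_gap: 0.015
grip_force: 59.5
```

Emit:
step_arm(plan=[{"slide": [0,0,1],"angular": [0,0,0]},{"slide": [0,0,1],"angular": [0,0,0]},{"slide": [0,0,0.8],"angular": [0,0,0]},{"slide": [0.2,0.98,0],"angular": [0,0,1]},{"slide": [0.2,0.98,0],"angular": [0,0,1]}])

```text
time: 33.0
eef_pos: [0.384, -0.3371, 0.1365]
orientation: [0.002, 0.61, 0.792, -0.0]
wrist_force: [-0.7, 0.0, -0.7]
finger_gap: 0.0152
grip_force: 59.5
```

Emit:
step_arm(plan=[{"slide": [0.2,0.98,0],"angular": [0,0,1]},{"slide": [0.2,0.98,0],"angular": [0,0,1]},{"slide": [0.2,0.98,0],"angular": [0,0,1]},{"slide": [0.2,0.98,0],"angular": [0,0,1]},{"slide": [0.2,0.98,0],"angular": [0,0,1]}])

```text
time: 33.42
eef_pos: [0.403, -0.2367, 0.135]
orientation: [0.0, 0.463, 0.887, -0.0]
wrist_force: [0.6, 0.2, 0.2]
finger_gap: 0.0149
grip_force: 59.5
```

Emit:
step_arm(plan=[{"slide": [0.2,0.98,0],"angular": [0,0,1]},{"slide": [0.2,0.98,0],"angular": [0,0,1]},{"slide": [0.2,0.98,0],"angular": [0,0,1]},{"slide": [0.2,0.98,0],"angular": [0,0,1]},{"slide": [0.2,0.98,0],"angular": [0,0,1]}])

```text
time: 33.83
eef_pos: [0.423, -0.1388, 0.1349]
orientation: [0.0, 0.302, 0.953, -0.0]
wrist_force: [0.9, -0.1, -1.6]
finger_gap: 0.0148
grip_force: 59.5
```

Emit:
step_arm(plan=[{"slide": [0.2,0.98,0],"angular": [0,0,1]},{"slide": [0.2,0.98,0],"angular": [0,0,1]},{"slide": [0.2,0.98,0],"angular": [0,0,1]},{"slide": [0.2,0.98,0],"angular": [0,0,1]},{"slide": [0.2,0.98,0],"angular": [0,0,1]}])

```text
time: 34.25
eef_pos: [0.443, -0.0408, 0.135]
orientation: [0.0, 0.131, 0.991, -0.0]
wrist_force: [0.1, 0.2, 0.1]
finger_gap: 0.0153
grip_force: 59.5
```

Emit:
step_arm(plan=[{"slide": [0.1,0.98,0],"angular": [0,0,1]},{"slide": [0.1,0.98,0],"angular": [0,0,1]},{"slide": [0,0.98,0],"angular": [0,0,0.35]},{"slide": [0,0.98,0],"angular": [0,0,0]},{"slide": [0,0,0],"angular": [0,0,0]}])

```text
time: 34.67
eef_pos: [0.4468, 0.0393, 0.1349]
orientation: [0.0, 0.05, 0.999, 0.001]
wrist_force: [-0.2, -0.1, 0.2]
finger_gap: 0.0147
grip_force: 59.5
```

```bash
python3 - <<'E'
from h import *
p,R,s=pose(); im=grab("wrist"); save(im,"w7.png"); print(s["time"],p,np.degrees(np.arctan2(R[1,0],R[0,0])),s["finger_gap"],s["grip_force"])
W=cloud(im)
print("wall");blobs(im,W,(.3,.65,-.25,.15),.106,.118,40)
E
```

```text
34.6667 [0.44675936 0.03928717 0.13486629] 174.2409874459912 0.014667006940679706 59.51743841171265
wall
[0, 165, 411, 125] c [448.9 -40.9] wxl [ 94. 275.] yaw -6.1 z95 0.112 rgb [88. 91. 91.]
[0, 173, 34, 118] c [ 437.4 -180.5] wxl [ 7. 88.] yaw 83.2 z95 0.112 rgb [66. 68. 69.]
[51, 264, 24, 19] c [ 471.8 -151.7] wxl [ 6. 16.] yaw -75.9 z95 0.117 rgb [22. 22. 23.]
[27, 300, 64, 67] c [ 524.3 -188. ] wxl [31. 66.] yaw -69.1 z95 0.112 rgb [75. 78. 78.]
```

View pics/w7.png

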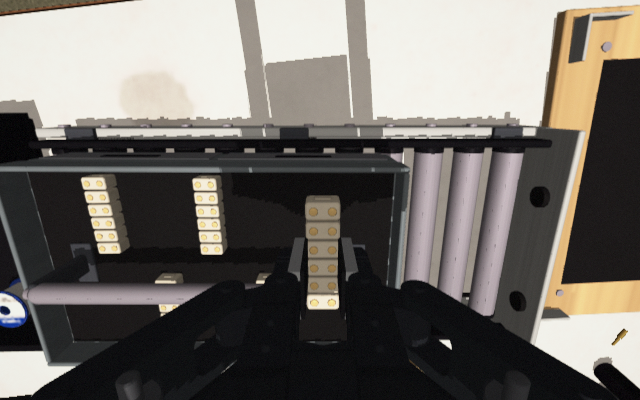

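All strips show in the tray: (100,215), (208,215), and two beyond the bar at (168,290) and (270,285). The fifth is held at (322,250). I'll shift 3 mm inward, release it and move behind the case's end wall.

Emit:
step_arm(plan=[{"slide": [0.15,0,-1],"angular": [0,0,0]},{"slide": [0,0,-1],"angular": [0,0,0]},{"slide": [0,0,-1],"angular": [0,0,0]},{"slide": [0,0,-0.5],"angular": [0,0,0]},{"slide": [0,0,0],"angular": [0,0,0]}])

```text
time: 35.13
eef_pos: [0.4487, 0.0357, 0.0629]
orientation: [-0.002, 0.052, 0.999, -0.0]
wrist_force: [-0.0, -0.4, -0.1]
finger_gap: 0.0147
grip_force: 64.0
```

Emit:
step_arm(plan=[{"slide": [0,0,0],"angular": [0,0,0]},{"slide": [0,0,0],"angular": [0,0,0]},{"slide": [0,0,0],"angular": [0,0,0]}], jaw=0.3)

```text
time: 35.38
eef_pos: [0.4508, 0.0362, 0.0649]
orientation: [0.001, 0.052, 0.999, -0.0]
wrist_force: [-0.5, 0.2, 0.8]
finger_gap: 0.0299
grip_force: 0.0
```

Emit:
step_arm(plan=[{"slide": [0,0,0.5],"angular": [0,0,0]},{"slide": [0,0,1],"angular": [0,0,0]},{"slide": [0,0,1],"angular": [0,0,0]},{"slide": [0,0,1],"angular": [0,0,0]},{"slide": [0,0,1],"angular": [0,0,0]}])

```text
time: 35.8
eef_pos: [0.4502, 0.0365, 0.1558]
orientation: [0.001, 0.051, 0.999, -0.0]
wrist_force: [0.1, -0.5, -0.2]
finger_gap: 0.0299
grip_force: 0.0
```

Emit:
step_arm(plan=[{"slide": [0.1,-1,0],"angular": [0,0,-1]},{"slide": [0.1,-1,0],"angular": [0,0,-1]},{"slide": [0.1,-1,0],"angular": [0,0,-1]},{"slide": [0.1,-1,0],"angular": [0,0,-1]},{"slide": [0.1,-1,0],"angular": [0,0,-1]}], jaw=1)

```text
time: 36.22
eef_pos: [0.4604, -0.0644, 0.1551]
orientation: [0.001, 0.226, 0.974, -0.0]
wrist_force: [0.1, -0.3, -0.6]
finger_gap: -0.0002
grip_force: 0.0
```

Emit:
step_arm(plan=[{"slide": [0.1,-1,0],"angular": [0,0,-1]},{"slide": [0.1,-1,0],"angular": [0,0,-1]},{"slide": [0.1,-1,0],"angular": [0,0,-1]},{"slide": [0,-1,0],"angular": [0,0,-1]},{"slide": [0,-1,0],"angular": [0,0,-1]}])

```text
time: 36.63
eef_pos: [0.4663, -0.1646, 0.155]
orientation: [0.001, 0.391, 0.92, -0.0]
wrist_force: [-0.1, 0.4, 0.1]
finger_gap: 0.0003
grip_force: 0.0
```

Emit:
step_arm(plan=[{"slide": [0,-1,0],"angular": [0,0,-1]},{"slide": [0,-1,0],"angular": [0,0,-1]},{"slide": [0,-0.75,0],"angular": [0,0,-1]},{"slide": [0,0,0],"angular": [0,0,-1]},{"slide": [0,0,0],"angular": [0,0,-1]}])

```text
time: 37.05
eef_pos: [0.4663, -0.2199, 0.1549]
orientation: [0.001, 0.546, 0.838, -0.0]
wrist_force: [-0.3, 0.7, -0.0]
finger_gap: -0.0
grip_force: 0.0
```

Emit:
step_arm(plan=[{"slide": [0,0,0],"angular": [0,0,-1]},{"slide": [0,0,0],"angular": [0,0,-1]},{"slide": [0,0,0],"angular": [0,0,-1]},{"slide": [0,0,0],"angular": [0,0,-1]},{"slide": [0,0,0],"angular": [0,0,-1]}])

```text
time: 37.47
eef_pos: [0.4662, -0.2186, 0.1549]
orientation: [0.001, 0.683, 0.731, 0.0]
wrist_force: [0.5, 0.0, 0.3]
finger_gap: -0.0003
grip_force: 0.0
```

Emit:
step_arm(plan=[{"slide": [0,0,0],"angular": [0,0,-1]},{"slide": [0,0,0],"angular": [0,0,-1]},{"slide": [0,0,0],"angular": [0,0,-0.5]},{"slide": [0,0,0],"angular": [0,0,0]},{"slide": [0,0,0],"angular": [0,0,0]}])

```text
time: 37.88
eef_pos: [0.4662, -0.2186, 0.1548]
orientation: [0.0, 0.742, 0.67, 0.0]
wrist_force: [0.7, -0.5, 0.2]
finger_gap: -0.0
grip_force: 0.0
```

```bash
python3 - <<'E'
from h import *
p,R,s=pose(); im=grab("wrist"); save(im,"w8.png"); print(s["time"],p,np.degrees(np.arctan2(R[1,0],R[0,0])),s["finger_gap"],s["grip_force"])
W=cloud(im); L=(W-p)@R; f=(L[...,2]<-.02)&(L[...,2]>-.05)&(abs(L[...,0])<.03)&(abs(L[...,1])<.03); print("tip z",W[f][:,2].min(), W[f][:,1].max())
print("wall");blobs(im,W,(.3,.65,-.25,.25),.106,.118,40)
print("strips");blobs(im,W,(.38,.6,-.19,.15),.0955,.106,60)
print("stop");blobs(im,W,(.35,.65,.13,.3),.07,.1,30)
E
```

```text
37.8833 [ 0.4661803  -0.21855246  0.15475792] 84.17428871825162 -8.726426403472903e-07 0.0
tip z 0.18638899155579275 -0.2068810182698166
wall
[192, 0, 261, 168] c [ 474.5 -133.4] wxl [107. 164.] yaw 84.0 z95 0.112 rgb [94. 97. 97.]
strips
[200, 0, 215, 162] c [ 442.  -161.9] wxl [ 87. 181.] yaw 48.3 z95 0.105 rgb [44. 46. 46.]
[423, 0, 22, 160] c [ 552.6 -137.3] wxl [  2. 106.] yaw -5.8 z95 0.105 rgb [36. 38. 38.]
[335, 3, 91, 31] c [518.1 -91.9] wxl [18. 60.] yaw 83.6 z95 0.101 rgb [210. 199. 171.]
[219, 66, 85, 27] c [ 432.7 -121.8] wxl [17. 59.] yaw 84.9 z95 0.101 rgb [217. 207. 178.]
stop
```

View pics/w8.png

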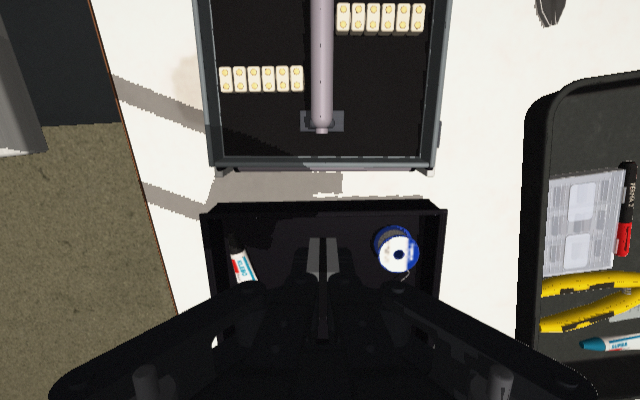

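The case sits clear ahead and the closed fingers are behind its end wall. I'll descend and push it gently toward the stop.

Emit:
step_arm(plan=[{"slide": [0,0,-1],"angular": [0,0,0]},{"slide": [0,0,-1],"angular": [0,0,0]},{"slide": [0,0,-1],"angular": [0,0,0]},{"slide": [0,0,-1],"angular": [0,0,0]},{"slide": [0,0,-1],"angular": [0,0,0]}])

```text
time: 38.35
eef_pos: [0.4664, -0.2186, 0.0537]
orientation: [0.001, 0.742, 0.67, 0.0]
wrist_force: [-0.8, -0.1, -0.1]
finger_gap: -0.0002
grip_force: 0.0
```

Emit:
step_arm(plan=[{"slide": [0.04,0.35,-0.25],"angular": [0,0,0]},{"slide": [0.04,0.35,0],"angular": [0,0,0]},{"slide": [0.03,0.25,0],"angular": [0,0,0]},{"slide": [0.03,0.25,0],"angular": [0,0,0]},{"slide": [0.03,0.25,0],"angular": [0,0,0]}])

```text
time: 38.77
eef_pos: [0.4704, -0.1892, 0.0504]
orientation: [0.001, 0.742, 0.67, 0.0]
wrist_force: [-0.1, -1.4, -0.6]
finger_gap: 0.0003
grip_force: 0.5
```

Emit:
step_arm(plan=[{"slide": [0.03,0.3,0],"angular": [0,0,0]},{"slide": [0.04,0.35,0],"angular": [0,0,0]},{"slide": [0.04,0.35,0],"angular": [0,0,0]},{"slide": [0.04,0.35,0],"angular": [0,0,0]},{"slide": [0.04,0.35,0],"angular": [0,0,0]}])

```text
time: 39.18
eef_pos: [0.4737, -0.1547, 0.0495]
orientation: [0.0, 0.742, 0.67, 0.0]
wrist_force: [0.5, -1.3, -0.4]
finger_gap: -0.0001
grip_force: 0.5
```

Emit:
step_arm(plan=[{"slide": [0.04,0.35,0],"angular": [0,0,0]},{"slide": [0.04,0.35,0],"angular": [0,0,0]},{"slide": [0.04,0.35,0],"angular": [0,0,0]},{"slide": [0.04,0.35,0],"angular": [0,0,0]},{"slide": [0.03,0.3,0],"angular": [0,0,0]}])

```text
time: 39.6
eef_pos: [0.477, -0.1204, 0.0491]
orientation: [-0.0, 0.742, 0.67, -0.0]
wrist_force: [-0.8, -0.5, -0.0]
finger_gap: 0.0002
grip_force: 0.5
```

Emit:
step_arm(plan=[{"slide": [0.02,0.2,0],"angular": [0,0,0]},{"slide": [0.02,0.2,0],"angular": [0,0,0]},{"slide": [0.02,0.2,0],"angular": [0,0,0]},{"slide": [0.02,0.2,0],"angular": [0,0,0]},{"slide": [0.02,0.2,0],"angular": [0,0,0]}])

```text
time: 40.02
eef_pos: [0.4788, -0.1011, 0.0491]
orientation: [-0.0, 0.743, 0.67, -0.0]
wrist_force: [-0.8, -1.7, 0.0]
finger_gap: 0.0002
grip_force: 0.5
```

```bash
cat > topcase.py <<'E'
from h import *
p,R,s=pose(); im=grab("top"); W=cloud(im); print(s["time"],p,s["wrist_force"])
print("handle"); blobs(im,W,(.35,.65,-.25,.25),.128,.145,30)
print("walls"); blobs(im,W,(.33,.65,-.25,.205),.100,.125,30)
print("stop"); blobs(im,W,(.35,.65,.15,.3),.07,.099,20)
E
python3 topcase.py
```

```text
40.0167 [ 0.47880694 -0.10105444  0.04906906] [-0.77354095 -1.67162622  0.04767012]
handle
[258, 210, 59, 12] c [494.1  65.6] wxl [ 15. 193.] yaw -5.6 z95 0.142 rgb [123. 115. 112.]
walls
[248, 188, 75, 56] c [495.3  73.9] wxl [165. 231.] yaw -6.0 z95 0.116 rgb [89. 87. 85.]
[303, 199, 7, 17] c [527.7   4.2] wxl [16. 57.] yaw 82.3 z95 0.105 rgb [157. 147. 127.]
[264, 218, 8, 18] c [456.8 131.6] wxl [16. 58.] yaw 82.8 z95 0.106 rgb [153. 143. 124.]
[288, 221, 7, 18] c [449.9  51.1] wxl [16. 57.] yaw 84.8 z95 0.104 rgb [163. 152. 132.]
[316, 230, 17, 17] c [414.6 -71.2] wxl [36. 71.] yaw 42.7 z95 0.116 rgb [54. 54. 52.]
stop
[238, 181, 12, 61] c [510.4 215.7] wxl [ 11. 208.] yaw 84.3 z95 0.093 rgb [148. 144. 135.]
[250, 190, 15, 47] c [505.  170.8] wxl [ 41. 158.] yaw 89.9 z95 0.095 rgb [46. 44. 42.]
```

Emit:
step_arm(plan=[{"slide": [0.02,0.15,0],"angular": [0,0,0]},{"slide": [0.02,0.15,0],"angular": [0,0,0]},{"slide": [0.02,0.15,0],"angular": [0,0,0]}])

```text
time: 40.32
eef_pos: [0.4802, -0.0922, 0.0491]
orientation: [-0.0, 0.743, 0.67, -0.0]
wrist_force: [-1.0, -1.2, -1.1]
finger_gap: 0.0002
grip_force: 0.4
```

Emit:
step_arm(plan=[{"slide": [0.01,0.12,0],"angular": [0,0,0]},{"slide": [0.01,0.12,0],"angular": [0,0,0]},{"slide": [0,0,0],"angular": [0,0,0]}])

```text
time: 40.57
eef_pos: [0.4809, -0.087, 0.0492]
orientation: [-0.0, 0.742, 0.67, 0.0]
wrist_force: [0.1, -0.1, -0.4]
finger_gap: -0.0
grip_force: 0.0
```

Emit:
step_arm(plan=[{"slide": [0.01,0.1,0],"angular": [0,0,0]},{"slide": [0,0,0],"angular": [0,0,0]},{"slide": [0,0,0],"angular": [0,0,0]}])

```text
time: 40.82
eef_pos: [0.4811, -0.0855, 0.0493]
orientation: [0.0, 0.742, 0.67, 0.0]
wrist_force: [0.5, 0.5, -0.7]
finger_gap: 0.0001
grip_force: 0.0
```

```bash
python3 topcase.py
```

```text
40.8167 [ 0.48110565 -0.08546182  0.04926939] [ 0.47755039  0.53347821 -0.69494823]
handle
[253, 209, 58, 12] c [496.4  83.4] wxl [ 15. 189.] yaw -5.8 z95 0.143 rgb [123. 114. 112.]
walls
[246, 187, 71, 38] c [564.6 109.3] wxl [111. 254.] yaw 22.9 z95 0.116 rgb [78. 78. 75.]
[276, 196, 6, 17] c [535.2  98.5] wxl [16. 55.] yaw 83.4 z95 0.107 rgb [160. 149. 129.]
[283, 227, 6, 11] c [440.6  68.2] wxl [17. 35.] yaw 83.9 z95 0.107 rgb [163. 151. 131.]
[310, 229, 18, 17] c [415.8 -52.7] wxl [36. 75.] yaw 42.6 z95 0.117 rgb [55. 55. 53.]
[245, 234, 57, 9] c [418.3 110.9] wxl [  4. 189.] yaw -6.0 z95 0.117 rgb [79. 79. 76.]
stop
[238, 181, 12, 61] c [510.2 215.8] wxl [ 10. 208.] yaw 84.3 z95 0.095 rgb [154. 150. 140.]
[245, 189, 20, 48] c [506.1 171.6] wxl [ 60. 156.] yaw 84.0 z95 0.096 rgb [48. 46. 43.]
```

Emit:
step_arm(plan=[{"slide": [0.01,0.1,0],"angular": [0,0,0]},{"slide": [0.01,0.1,0],"angular": [0,0,0]},{"slide": [0.01,0.1,0],"angular": [0,0,0]},{"slide": [0,0,0],"angular": [0,0,0]}])

```text
time: 41.2
eef_pos: [0.4816, -0.0791, 0.0492]
orientation: [-0.0, 0.742, 0.67, 0.0]
wrist_force: [-0.5, 0.1, 0.3]
finger_gap: -0.0001
grip_force: 0.0
```

Emit:
step_arm(plan=[{"slide": [0.01,0.1,0],"angular": [0,0,0]},{"slide": [0.01,0.1,0],"angular": [0,0,0]},{"slide": [0,0,0],"angular": [0,0,0]}])

```text
time: 41.45
eef_pos: [0.4832, -0.0788, 0.0493]
orientation: [0.003, 0.742, 0.671, -0.001]
wrist_force: [0.4, -12.3, -5.2]
finger_gap: -0.0001
grip_force: 6.0
```

```bash
python3 topcase.py
```

```text
41.45 [ 0.48324335 -0.07877788  0.04931138] [  0.39604144 -12.33746581  -5.15371548]
handle
[251, 209, 56, 11] c [497.7  93.9] wxl [ 14. 183.] yaw -5.7 z95 0.143 rgb [121. 113. 111.]
walls
[247, 187, 66, 17] c [576.3  98.4] wxl [ 53. 222.] yaw 7.9 z95 0.117 rgb [83. 83. 80.]
[296, 198, 7, 17] c [530.3  26.5] wxl [15. 57.] yaw 82.0 z95 0.107 rgb [155. 145. 125.]
[273, 201, 7, 11] c [527.6 105.3] wxl [16. 36.] yaw 80.6 z95 0.107 rgb [154. 143. 123.]
[282, 220, 7, 18] c [453.3  73.6] wxl [15. 59.] yaw 85.8 z95 0.106 rgb [162. 151. 131.]
[308, 228, 18, 18] c [418.2 -47.1] wxl [38. 76.] yaw 43.2 z95 0.117 rgb [58. 57. 55.]
[245, 234, 54, 8] c [419.3 115.9] wxl [  4. 178.] yaw -5.7 z95 0.118 rgb [81. 80. 77.]
stop
[238, 181, 14, 61] c [510.  216.5] wxl [ 11. 208.] yaw 83.2 z95 0.094 rgb [167. 163. 152.]
[243, 189, 22, 48] c [506.5 175.5] wxl [ 65. 156.] yaw 84.7 z95 0.095 rgb [48. 46. 44.]
```

12 N against the stop with no further motion, so the case is home. I'll back off slowly, then rise over the handle.

Emit:
step_arm(plan=[{"slide": [0,-0.1,0],"angular": [0,0,0]},{"slide": [0,-0.1,0],"angular": [0,0,0]},{"slide": [-0.01,-0.1,0],"angular": [0,0,0]},{"slide": [-0.02,-0.3,0],"angular": [0,0,0]},{"slide": [-0.05,-0.5,0],"angular": [0,0,0]}])

```text
time: 41.92
eef_pos: [0.4801, -0.0973, 0.0492]
orientation: [-0.0, 0.742, 0.67, 0.0]
wrist_force: [-0.0, -0.2, -0.2]
finger_gap: -0.0003
grip_force: 0.0
```

Emit:
step_arm(plan=[{"slide": [0,0,1],"angular": [0,0,0]},{"slide": [0,0,1],"angular": [0,0,0]},{"slide": [0,0,1],"angular": [0,0,0]},{"slide": [0,0,1],"angular": [0,0,0]},{"slide": [0,0,1],"angular": [0,0,0]}], jaw=0.1)

```text
time: 42.33
eef_pos: [0.4799, -0.0982, 0.1501]
orientation: [-0.0, 0.743, 0.67, -0.0]
wrist_force: [0.1, 0.2, 0.4]
finger_gap: 0.0383
grip_force: 0.0
```

Emit:
step_arm(plan=[{"slide": [0.1,1,1],"angular": [0,0,0]},{"slide": [0.1,1,0],"angular": [0,0,0]},{"slide": [0.1,1,0],"angular": [0,0,0]},{"slide": [0.1,1,0],"angular": [0,0,0]},{"slide": [0.1,1,0],"angular": [0,0,0]}])

```text
time: 42.75
eef_pos: [0.4903, 0.0026, 0.1695]
orientation: [0.0, 0.743, 0.67, 0.0]
wrist_force: [-0.2, -0.8, -0.7]
finger_gap: 0.0383
grip_force: 0.0
```

Emit:
step_arm(plan=[{"slide": [0,0,0],"angular": [0,0,0]},{"slide": [0,0,0],"angular": [0,0,0]}])

```text
time: 42.92
eef_pos: [0.4902, 0.0025, 0.1692]
orientation: [0.0, 0.742, 0.671, -0.0]
wrist_force: [-0.8, -0.1, 0.6]
finger_gap: 0.0387
grip_force: 0.0
```

```bash
cat > cl.py <<'E'
from h import *
p,R,s=pose(); im=grab("wrist"); print(s["time"],p,np.degrees(np.arctan2(R[1,0],R[0,0])),s["finger_gap"],s["wrist_force"],s["ft_torque"])
W=cloud(im)
m=(W[...,2]>.134)&(W[...,2]<.15)&(W[...,0]>.46)&(W[...,0]<.53)&(W[...,1]>-.07)&(W[...,1]<.2); P=W[m]
for y in np.arange(-.06,.2,.02):
    k=abs(P[:,1]-y)<.01
    if k.sum()>5: print("bar y %.2f x %.4f..%.4f z %.4f"%(y,P[k,0].min(),P[k,0].max(),np.percentile(P[k,2],80)))
print("wall");blobs(im,W,(.3,.65,-.15,.25),.106,.118,40)
print("stop");blobs(im,W,(.35,.65,.19,.3),.07,.1,30)
save(im,"w9.png")
E
python3 cl.py
```

```text
42.9167 [0.49017847 0.00249981 0.16917768] 84.22319047637485 0.038662618967184925 [-0.83551162 -0.05426754  0.59862577] [-0.04866968  0.0249389  -0.06746003]
bar y -0.04 x 0.4786..0.4930 z 0.1380
bar y -0.02 x 0.4800..0.4945 z 0.1383
bar y 0.00 x 0.4823..0.4966 z 0.1384
bar y 0.02 x 0.4837..0.4985 z 0.1384
bar y 0.04 x 0.4859..0.5003 z 0.1384
bar y 0.06 x 0.4877..0.5022 z 0.1384
bar y 0.08 x 0.4897..0.5041 z 0.1384
bar y 0.10 x 0.4919..0.5064 z 0.1385
bar y 0.12 x 0.4936..0.5083 z 0.1385
bar y 0.14 x 0.4958..0.5091 z 0.1383
wall
[198, 0, 43, 282] c [414.  47.] wxl [ 10. 214.] yaw -4.0 z95 0.112 rgb [82. 85. 85.]
[403, 0, 41, 282] c [570.7  31.1] wxl [ 10. 214.] yaw -6.5 z95 0.113 rgb [ 98. 101. 101.]
[285, 274, 76, 8] c [483.7 -65.4] wxl [ 5. 65.] yaw 84.7 z95 0.112 rgb [ 99. 102. 102.]
stop
```

View pics/w9.png

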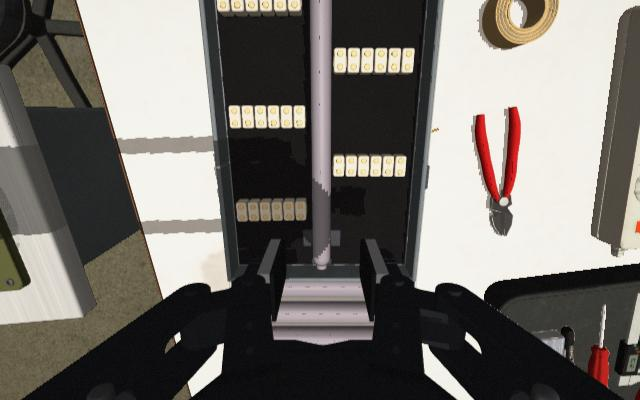

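All five strips lie flat in the tray, and the bar is measured with its top at 0.138 and centre at about (0.496, 0.0715). I'll grip at the middle and try a small lift.

Emit:
step_arm(plan=[{"slide": [0.07,0.86,0],"angular": [0,0,0]},{"slide": [0.07,0.86,0],"angular": [0,0,0]},{"slide": [0.07,0.86,0],"angular": [0,0,0]},{"slide": [0.07,0.86,0],"angular": [0,0,0]},{"slide": [0,0,0],"angular": [0,0,0]}])

```text
time: 43.38
eef_pos: [0.4963, 0.0722, 0.1691]
orientation: [-0.0, 0.742, 0.67, 0.0]
wrist_force: [0.1, -0.5, -0.2]
finger_gap: 0.0386
grip_force: 0.0
```

Emit:
step_arm(plan=[{"slide": [0,0,-1],"angular": [0,0,0]},{"slide": [0,0,-1],"angular": [0,0,0]},{"slide": [0,0,-1],"angular": [0,0,0]},{"slide": [0,0,-0.7],"angular": [0,0,0]},{"slide": [0,0,-0.7],"angular": [0,0,0]}])

```text
time: 43.8
eef_pos: [0.4955, 0.0694, 0.0802]
orientation: [0.0, 0.743, 0.67, -0.001]
wrist_force: [0.2, -0.2, -0.3]
finger_gap: 0.0388
grip_force: 0.0
```

Emit:
step_arm(plan=[{"slide": [0,0,0],"angular": [0,0,0]},{"slide": [0,0,0],"angular": [0,0,0]}])

```text
time: 43.97
eef_pos: [0.4953, 0.0698, 0.0806]
orientation: [-0.0, 0.743, 0.669, -0.001]
wrist_force: [-0.4, -0.6, 0.2]
finger_gap: 0.0389
grip_force: 0.0
```

Emit:
step_arm(plan=[{"slide": [0,0,0],"angular": [0,0,0]},{"slide": [0,0,0],"angular": [0,0,0]},{"slide": [0,0,0],"angular": [0,0,0]},{"slide": [0,0,0],"angular": [0,0,0]},{"slide": [0,0,0],"angular": [0,0,0]}], jaw=1)

```text
time: 44.38
eef_pos: [0.4965, 0.0708, 0.0822]
orientation: [0.001, 0.742, 0.67, 0.0]
wrist_force: [-1.7, -2.4, 6.9]
finger_gap: 0.0109
grip_force: 59.5
```

Emit:
step_arm(plan=[{"slide": [0,0,0.1],"angular": [0,0,0]},{"slide": [0,0,0.1],"angular": [0,0,0]},{"slide": [0,0,0],"angular": [0,0,0]},{"slide": [0,0,0],"angular": [0,0,0]}])

```text
time: 44.72
eef_pos: [0.4948, 0.0706, 0.0843]
orientation: [-0.0, 0.742, 0.67, -0.001]
wrist_force: [-0.0, -4.3, -8.0]
finger_gap: 0.0112
grip_force: 58.5
```

```bash
python3 cl.py
```

```text
44.7167 [0.4948005  0.07062944 0.08431012] 84.1386246235272 0.011211958880200225 [-0.04852126 -4.30146522 -8.0089141 ] [-0.63855927 -0.18476559  0.10594667]
bar y 0.04 x 0.4849..0.4992 z 0.1402
bar y 0.06 x 0.4868..0.5019 z 0.1407
bar y 0.08 x 0.4768..0.5149 z 0.1429
bar y 0.10 x 0.4904..0.5056 z 0.1405
bar y 0.12 x 0.4924..0.5073 z 0.1406
bar y 0.14 x 0.4944..0.5095 z 0.1407
bar y 0.16 x 0.4963..0.5117 z 0.1409
bar y 0.18 x 0.4980..0.5138 z 0.1409
wall
[124, 0, 65, 310] c [419.9 120.1] wxl [  6. 152.] yaw -5.6 z95 0.114 rgb [71. 74. 74.]
[458, 0, 63, 310] c [578.5 103.6] wxl [  5. 152.] yaw -5.7 z95 0.115 rgb [80. 83. 83.]
stop
[149, 0, 151, 26] c [462.1 192.9] wxl [11. 68.] yaw 85.5 z95 0.094 rgb [31. 29. 29.]
[345, 0, 20, 4] c [522.7 190.5] wxl [1. 9.] yaw 87.5 z95 0.092 rgb [27. 25. 25.]
```

Emit:
step_arm(plan=[{"slide": [0,0,0.1],"angular": [0,0,0]},{"slide": [0,0,0.1],"angular": [0,0,0]},{"slide": [0,0,0],"angular": [0,0,0]},{"slide": [0,0,0],"angular": [0,0,0]},{"slide": [0,0,0],"angular": [0,0,0]}])

```text
time: 45.18
eef_pos: [0.495, 0.071, 0.0889]
orientation: [-0.0, 0.742, 0.67, -0.001]
wrist_force: [-1.4, -3.5, -10.0]
finger_gap: 0.0108
grip_force: 58.6
```

```bash
cat > tilt.py <<'E'
from h import *
p,R,s=pose(); im=grab("wrist"); print(s["time"],p.round(4),"gap",round(s["finger_gap"],4),np.round(s["wrist_force"],2),np.round(s["ft_torque"],3),"tool tilt",np.degrees(R[:2,2]).round(2))
W=cloud(im); L=(W-p)@R   # tool frame
c=W.copy()
m=(W[...,2]>p[2]+.035)&(W[...,2]<p[2]+.075)&(abs(L[...,1])<.006)&(L[...,0]>.03)
if m.sum()>20:
    P=L[m]; a=np.polyfit(P[:,0],-P[:,2],1); print("bar slope deg (+ = tool x end up)",np.degrees(a[0]).round(2),m.sum(),"z at tool",(p[2]+a[1]).round(4),"x range",P[:,0].min().round(3),P[:,0].max().round(3))
E
python3 tilt.py
```

```text
45.1833 [0.495  0.071  0.0889] gap 0.0108 [-1.36 -3.46 -9.97] [-0.691  0.241  0.124] tool tilt [-0.1  -0.02]
bar slope deg (+ = tool x end up) -0.04 6832 z at tool 0.1441 x range 0.03 0.108
```

The torque (-0.69 Nm at 10 N) puts the balance point about 65 mm toward +y. I'll set it down and regrip 60 mm along +y.

Emit:
step_arm(plan=[{"slide": [0,0,-0.1],"angular": [0,0,0]},{"slide": [0,0,-0.1],"angular": [0,0,0]},{"slide": [0,0,-0.1],"angular": [0,0,0]},{"slide": [0,0,-0.1],"angular": [0,0,0]},{"slide": [0,0,0],"angular": [0,0,0]}])

```text
time: 45.65
eef_pos: [0.4958, 0.0714, 0.0823]
orientation: [-0.0, 0.743, 0.67, 0.0]
wrist_force: [-4.3, -3.8, -0.5]
finger_gap: 0.0111
grip_force: 60.0
```

Emit:
step_arm(plan=[{"slide": [0,0,0],"angular": [0,0,0]},{"slide": [0,0,0],"angular": [0,0,0]},{"slide": [0,0,0],"angular": [0,0,0]},{"slide": [0,0,0],"angular": [0,0,0]}], jaw=0.4)

```text
time: 45.98
eef_pos: [0.4975, 0.0718, 0.0821]
orientation: [0.001, 0.743, 0.67, 0.001]
wrist_force: [-0.3, -0.6, 0.8]
finger_gap: 0.0251
grip_force: 0.0
```

Emit:
step_arm(plan=[{"slide": [0.06,0.6,0],"angular": [0,0,0]},{"slide": [0.06,0.6,0],"angular": [0,0,0]},{"slide": [0.06,0.6,0],"angular": [0,0,0]},{"slide": [0.06,0.6,0],"angular": [0,0,0]},{"slide": [0.06,0.6,0],"angular": [0,0,0]}])

```text
time: 46.4
eef_pos: [0.502, 0.1331, 0.0812]
orientation: [-0.0, 0.742, 0.67, 0.0]
wrist_force: [0.6, 0.2, -0.1]
finger_gap: 0.0259
grip_force: 0.0
```

Emit:
step_arm(plan=[{"slide": [0,0,0],"angular": [0,0,0]},{"slide": [0,0,0],"angular": [0,0,0]}])

```text
time: 46.57
eef_pos: [0.5019, 0.1323, 0.0811]
orientation: [0.0, 0.742, 0.671, -0.0]
wrist_force: [0.2, -0.1, 0.9]
finger_gap: 0.0256
grip_force: 0.0
```

Emit:
step_arm(plan=[{"slide": [0,0,0],"angular": [0,0,0]},{"slide": [0,0,0],"angular": [0,0,0]},{"slide": [0,0,0],"angular": [0,0,0]},{"slide": [0,0,0],"angular": [0,0,0]},{"slide": [0,0,0],"angular": [0,0,0]}], jaw=1)

```text
time: 46.98
eef_pos: [0.5017, 0.1308, 0.0812]
orientation: [-0.0, 0.743, 0.67, -0.0]
wrist_force: [0.1, 1.2, 1.1]
finger_gap: 0.0109
grip_force: 58.6
```

Emit:
step_arm(plan=[{"slide": [0,0,0.1],"angular": [0,0,0]},{"slide": [0,0,0.1],"angular": [0,0,0]},{"slide": [0,0,0.1],"angular": [0,0,0]},{"slide": [0,0,0],"angular": [0,0,0]},{"slide": [0,0,0],"angular": [0,0,0]}])

```text
time: 47.4
eef_pos: [0.5007, 0.1297, 0.0866]
orientation: [0.0, 0.742, 0.67, -0.002]
wrist_force: [-0.2, -5.5, -6.1]
finger_gap: 0.0107
grip_force: 59.0
```

```bash
python3 tilt.py
```

```text
47.4 [0.5007 0.1297 0.0866] gap 0.0107 [-0.21 -5.49 -6.09] [-0.677  0.057  0.076] tool tilt [-0.14 -0.15]
bar slope deg (+ = tool x end up) -10.91 1776 z at tool 0.1507 x range 0.03 0.054
```

```bash
cat > tilt.py <<'E'
from h import *
import sys
a=np.radians(float(sys.argv[1])) if len(sys.argv)>1 else np.radians(-6)   # case yaw
p,R,s=pose(); print(s["time"],p.round(4),"gap",round(s["finger_gap"],4),np.round(s["wrist_force"],2),np.round(s["ft_torque"],3),"tool tilt",np.degrees(R[:2,2]).round(2))
ex=np.array([np.cos(a),np.sin(a)]); ey=np.array([-np.sin(a),np.cos(a)])
for n in ("wrist","top"):
    im=grab(n); W=cloud(im).reshape(-1,3); D=W[:,:2]-p[:2]; X=D@ex; Y=D@ey; z0=p[2]+.0095
    m=(abs(X)>10e-3)&(abs(X)<74e-3)&(abs(Y)<.2)&(abs(W[:,2]-z0)<.03)&~np.isnan(W[:,2]); X,Y,Z=X[m],Y[m],W[m,2]
    A=np.c_[X,Y,np.ones_like(X)]; best=None; rng=np.random.default_rng(0)
    for _ in range(400):
        i=rng.choice(len(X),3,False)
        try: c=np.linalg.solve(A[i],Z[i])
        except Exception: continue
        if abs(c[0])>.3 or abs(c[1])>.3: continue
        k=abs(A@c-Z)<.002
        if best is None or k.sum()>best.sum(): best=k
    c=np.linalg.lstsq(A[best],Z[best],rcond=None)[0]
    print(n,"floor n",best.sum(),"/",len(X),"tilt deg y-end up %.2f  x-side up %.2f"%tuple(np.degrees([c[1],c[0]])),"floor z at tool %.4f"%c[2],"Y range",Y[best].min().round(3),Y[best].max().round(3))
E
python3 tilt.py
```

```text
47.45 [0.5007 0.1297 0.0865] gap 0.0114 [-0.32 -4.67 -6.06] [-0.644  0.016  0.09 ] tool tilt [-0.15 -0.15]
wrist floor n 33896 / 46554 tilt deg y-end up 1.59  x-side up 0.03 floor z at tool 0.0938 Y range -0.078 0.077
top floor n 889 / 2219 tilt deg y-end up 1.09  x-side up 0.12 floor z at tool 0.0935 Y range -0.195 0.09
```

Gripped at +58 mm, the +y end rises 1.6° while the -y end stays down. So the heavy half is the -y one, and the torque sign misled me because the case was pressing on the stop. I'll set it down and regrip at about -57 mm.

Emit:
step_arm(plan=[{"slide": [0,0,-0.1],"angular": [0,0,0]},{"slide": [0,0,-0.1],"angular": [0,0,0]},{"slide": [0,0,-0.1],"angular": [0,0,0]},{"slide": [0,0,0],"angular": [0,0,0]},{"slide": [0,0,0],"angular": [0,0,0]}])

```text
time: 47.97
eef_pos: [0.5018, 0.1316, 0.0813]
orientation: [-0.0, 0.742, 0.67, 0.0]
wrist_force: [-1.2, -0.1, -0.3]
finger_gap: 0.0106
grip_force: 59.9
```

Emit:
step_arm(plan=[{"slide": [0,0,0],"angular": [0,0,0]},{"slide": [0,0,0],"angular": [0,0,0]},{"slide": [0,0,0],"angular": [0,0,0]},{"slide": [0,0,0],"angular": [0,0,0]}], jaw=0.4)

```text
time: 48.3
eef_pos: [0.5026, 0.1315, 0.0815]
orientation: [0.0, 0.742, 0.67, 0.001]
wrist_force: [0.0, 1.0, 0.7]
finger_gap: 0.026
grip_force: 0.0
```

Emit:
step_arm(plan=[{"slide": [-0.06,-0.6,0],"angular": [0,0,0]},{"slide": [-0.06,-0.6,0],"angular": [0,0,0]},{"slide": [-0.06,-0.6,0],"angular": [0,0,0]},{"slide": [-0.06,-0.6,0],"angular": [0,0,0]},{"slide": [-0.06,-0.6,0],"angular": [0,0,0]}])

```text
time: 48.72
eef_pos: [0.4956, 0.0695, 0.0812]
orientation: [0.0, 0.743, 0.67, -0.0]
wrist_force: [0.3, -0.8, -0.4]
finger_gap: 0.0257
grip_force: 0.0
```

Emit:
step_arm(plan=[{"slide": [-0.06,-0.6,0],"angular": [0,0,0]},{"slide": [-0.06,-0.6,0],"angular": [0,0,0]},{"slide": [-0.06,-0.6,0],"angular": [0,0,0]},{"slide": [-0.06,-0.6,0],"angular": [0,0,0]},{"slide": [-0.06,-0.4,0],"angular": [0,0,0]}])

```text
time: 49.13
eef_pos: [0.4898, 0.0136, 0.0812]
orientation: [0.0, 0.743, 0.67, -0.0]
wrist_force: [-0.2, -0.4, -0.3]
finger_gap: 0.0255
grip_force: 0.0
```

Emit:
step_arm(plan=[{"slide": [0,0,0],"angular": [0,0,0]},{"slide": [0,0,0],"angular": [0,0,0]}])

```text
time: 49.3
eef_pos: [0.4899, 0.0148, 0.0812]
orientation: [-0.0, 0.743, 0.669, 0.0]
wrist_force: [0.1, -0.5, -0.6]
finger_gap: 0.0257
grip_force: 0.0
```

```bash
python3 tilt.py; python3 - <<'E'
from h import *
im=grab("top"); W=cloud(im); 
print("walls"); blobs(im,W,(.33,.65,-.25,.205),.100,.125,200)
print("strips"); blobs(im,W,(.43,.57,-.1,.2),.099,.11,20)
im=grab("wrist"); W=cloud(im); p=pose()[0]
m=(W[...,2]>.134)&(W[...,2]<.15)&(W[...,0]>.47)&(W[...,0]<.52)&(W[...,1]>.04)&(W[...,1]<.2); P=W[m]
for y in (.06,.09,.12,.15):
    k=abs(P[:,1]-y)<.01; print(y,(P[k,0].min()+P[k,0].max())/2 if k.any() else 0,np.median(P[k,2]) if k.any() else 0)
E
```

```text
49.3 [0.4899 0.0148 0.0812] gap 0.0257 [ 0.11 -0.46 -0.57] [-0.001  0.001 -0.037] tool tilt [0.   0.02]
wrist floor n 51888 / 67144 tilt deg y-end up -0.06  x-side up 0.00 floor z at tool 0.0887 Y range -0.075 0.123
top floor n 624 / 1671 tilt deg y-end up -0.19  x-side up -0.29 floor z at tool 0.0897 Y range -0.079 0.193
walls
strips
[258, 218, 7, 17] c [458.  153.5] wxl [16. 54.] yaw 83.8 z95 0.106 rgb [161. 150. 130.]
[282, 220, 6, 16] c [456.1  74.3] wxl [17. 51.] yaw -89.1 z95 0.104 rgb [144. 134. 115.]
[305, 223, 6, 14] c [452.5  -4.1] wxl [16. 43.] yaw 83.3 z95 0.105 rgb [99. 90. 77.]
0.06 0.4946214947193378 0.1375166793595316
0.09 0.4975703977632062 0.137453242360068
0.12 0.5005323055289266 0.13744907150032556
0.15 0 0
```

The case is still home (the middle strip's y is unchanged). I'll grip and try a small lift.

Emit:
step_arm(plan=[{"slide": [0,0,0],"angular": [0,0,0]},{"slide": [0,0,0],"angular": [0,0,0]},{"slide": [0,0,0],"angular": [0,0,0]},{"slide": [0,0,0],"angular": [0,0,0]},{"slide": [0,0,0],"angular": [0,0,0]}], jaw=1)

```text
time: 49.92
eef_pos: [0.4899, 0.0155, 0.0813]
orientation: [-0.0, 0.742, 0.67, 0.0]
wrist_force: [-1.4, 0.8, 2.4]
finger_gap: 0.0108
grip_force: 58.7
```

Emit:
step_arm(plan=[{"slide": [0,0,0.1],"angular": [0,0,0]},{"slide": [0,0,0.1],"angular": [0,0,0]},{"slide": [0,0,0.1],"angular": [0,0,0]},{"slide": [0,0,0.1],"angular": [0,0,0]},{"slide": [0,0,0],"angular": [0,0,0]}])

```text
time: 50.33
eef_pos: [0.4897, 0.0152, 0.0891]
orientation: [-0.0, 0.743, 0.67, -0.0]
wrist_force: [0.6, -0.8, -8.5]
finger_gap: 0.0111
grip_force: 58.4
```

```bash
python3 tilt.py
```

```text
50.3333 [0.4897 0.0152 0.0891] gap 0.0111 [ 0.65 -0.81 -8.47] [ 0.139 -0.027 -0.014] tool tilt [-0.03 -0.  ]
wrist floor n 51208 / 65870 tilt deg y-end up 0.16  x-side up -0.05 floor z at tool 0.0964 Y range -0.076 0.123
top floor n 626 / 1690 tilt deg y-end up 0.43  x-side up -1.08 floor z at tool 0.0971 Y range -0.08 0.192
```

Emit:
step_arm(plan=[{"slide": [0,0,0.2],"angular": [0,0,0]},{"slide": [0,0,0.2],"angular": [0,0,0]},{"slide": [0,0,0],"angular": [0,0,0]},{"slide": [0,0,0],"angular": [0,0,0]},{"slide": [0,0,0],"angular": [0,0,0]}])

```text
time: 50.85
eef_pos: [0.49, 0.0152, 0.0974]
orientation: [0.0, 0.742, 0.67, 0.0]
wrist_force: [-0.3, -0.0, -8.1]
finger_gap: 0.0109
grip_force: 58.6
```

```bash
python3 tilt.py
```

```text
50.85 [0.49   0.0152 0.0974] gap 0.0109 [-0.28 -0.03 -8.05] [0.015 0.023 0.009] tool tilt [ 0.03 -0.  ]
wrist floor n 51251 / 65813 tilt deg y-end up 0.16  x-side up 0.01 floor z at tool 0.1047 Y range -0.076 0.123
top floor n 646 / 1702 tilt deg y-end up -0.04  x-side up -0.59 floor z at tool 0.1063 Y range -0.08 0.193
```

Emit:
step_arm(plan=[{"slide": [0,0,0],"angular": [0,0,0]},{"slide": [0,0,0],"angular": [0,0,0]},{"slide": [0,0,0],"angular": [0,0,0]},{"slide": [0,0,0],"angular": [0,0,0]},{"slide": [0,0,0],"angular": [0,0,0]}])

```text
time: 51.37
eef_pos: [0.4899, 0.0152, 0.0972]
orientation: [-0.0, 0.742, 0.67, -0.0]
wrist_force: [-0.0, -0.3, -8.6]
finger_gap: 0.011
grip_force: 58.6
```

```bash
python3 tilt.py
```

```text
51.3667 [0.4899 0.0152 0.0972] gap 0.011 [-0.04 -0.26 -8.63] [ 0.004 -0.039  0.023] tool tilt [-0.01  0.  ]
wrist floor n 51235 / 65846 tilt deg y-end up 0.14  x-side up -0.05 floor z at tool 0.1045 Y range -0.076 0.123
top floor n 623 / 1696 tilt deg y-end up -0.12  x-side up 0.03 floor z at tool 0.1054 Y range -0.08 0.192
```

It hangs level (torque about 0 Nm, tilt about 0.15°), so the grip is at the balance point. I'll lift it clear and carry it over the dock.

Emit:
step_arm(plan=[{"slide": [0,0,0.3],"angular": [0,0,0]},{"slide": [0,0,0.6],"angular": [0,0,0]},{"slide": [0,0,0.7],"angular": [0,0,0]},{"slide": [0,0,0.7],"angular": [0,0,0]},{"slide": [0,0,0.6],"angular": [0,0,0]}])

```text
time: 51.88
eef_pos: [0.49, 0.0152, 0.1564]
orientation: [0.0, 0.742, 0.67, 0.0]
wrist_force: [0.9, -0.8, -8.4]
finger_gap: 0.0107
grip_force: 58.8
```

Emit:
step_arm(plan=[{"slide": [0,0,0.5],"angular": [0,0,0]},{"slide": [0,0,0.2],"angular": [0,0,0]},{"slide": [0,0.15,0],"angular": [0,0,0]},{"slide": [0,0.3,0],"angular": [0,0,0]},{"slide": [0,0.45,0],"angular": [0,0,0]}])

```text
time: 52.3
eef_pos: [0.4891, 0.0334, 0.1684]
orientation: [-0.001, 0.743, 0.669, -0.001]
wrist_force: [-0.2, -0.6, -9.3]
finger_gap: 0.0108
grip_force: 58.8
```

Emit:
step_arm(plan=[{"slide": [0,0.5,0],"angular": [0,0,0]},{"slide": [0,0.5,0],"angular": [0,0,0]},{"slide": [0,0.5,0],"angular": [0,0,0]},{"slide": [0,0.5,0],"angular": [0,0,0]},{"slide": [0,0.5,0],"angular": [0,0,0]}])

```text
time: 52.72
eef_pos: [0.4897, 0.0846, 0.169]
orientation: [-0.0, 0.742, 0.67, -0.0]
wrist_force: [0.4, 0.1, -8.3]
finger_gap: 0.011
grip_force: 58.8
```

Emit:
step_arm(plan=[{"slide": [0,0.5,0],"angular": [0,0,0]},{"slide": [0,0.5,0],"angular": [0,0,0]},{"slide": [0,0.5,0],"angular": [0,0,0]},{"slide": [0,0.5,0],"angular": [0,0,0]},{"slide": [0,0.5,0],"angular": [0,0,0]}])

```text
time: 53.13
eef_pos: [0.4899, 0.1343, 0.1692]
orientation: [0.0, 0.742, 0.67, 0.0]
wrist_force: [-0.8, 0.1, -9.6]
finger_gap: 0.0108
grip_force: 58.8
```

Emit:
step_arm(plan=[{"slide": [0,0.5,0],"angular": [0,0,0]},{"slide": [0,0.5,0],"angular": [0,0,0]},{"slide": [0,0.5,0],"angular": [0,0,0]},{"slide": [0,0.5,0],"angular": [0,0,0]},{"slide": [0,0.5,0],"angular": [0,0,0]}])

```text
time: 53.55
eef_pos: [0.4899, 0.1842, 0.1692]
orientation: [-0.0, 0.743, 0.67, -0.0]
wrist_force: [-0.1, -0.4, -8.6]
finger_gap: 0.011
grip_force: 58.8
```

Emit:
step_arm(plan=[{"slide": [0.1,0.5,0],"angular": [0,0,0]},{"slide": [0.1,0.5,0],"angular": [0,0,0]},{"slide": [0.1,0.5,0],"angular": [0,0,0]},{"slide": [0.1,0.5,0],"angular": [0,0,0]},{"slide": [0.1,0.5,0],"angular": [0,0,0]}])

```text
time: 53.97
eef_pos: [0.5002, 0.2343, 0.1691]
orientation: [-0.0, 0.743, 0.67, 0.0]
wrist_force: [-0.2, -0.5, -8.8]
finger_gap: 0.0107
grip_force: 58.8
```

Emit:
step_arm(plan=[{"slide": [0,0.5,0],"angular": [0,0,0]},{"slide": [0,0.5,0],"angular": [0,0,0]},{"slide": [0,0.5,0],"angular": [0,0,0]},{"slide": [0,0.4,0],"angular": [0,0,0]},{"slide": [0,0.2,0],"angular": [0,0,0]}])

```text
time: 54.38
eef_pos: [0.4999, 0.2768, 0.1692]
orientation: [-0.0, 0.742, 0.67, 0.0]
wrist_force: [-0.0, -0.1, -8.0]
finger_gap: 0.0109
grip_force: 58.8
```

Emit:
step_arm(plan=[{"slide": [0,0,0],"angular": [0,0,0]},{"slide": [0,0,0],"angular": [0,0,0]},{"slide": [0,0,0],"angular": [0,0,0]}])

```text
time: 54.63
eef_pos: [0.4997, 0.2747, 0.1691]
orientation: [0.0, 0.743, 0.67, -0.0]
wrist_force: [-0.3, -0.1, -7.8]
finger_gap: 0.0113
grip_force: 58.8
```

```bash
python3 tilt.py; python3 - <<'E'
from h import *
p,R,s=pose(); print(np.degrees(np.arctan2(R[1,0],R[0,0])))
im=grab("wrist"); save(im,"w10.png"); W=cloud(im); np.savez("/tmp/w10.npz",W=W,px=im["pixels"],p=p)
print("corner"); blobs(im,W,(.25,.72,.2,.55),.0205,.034,15)
print("board");  blobs(im,W,(.25,.72,.15,.6),.007,.017,200)
z0=p[2]+.0095
print("case walls"); blobs(im,W,(.3,.7,.1,.6),z0+.018,z0+.03,100)
E
```

```text
54.6333 [0.4997 0.2747 0.1691] gap 0.0113 [-0.29 -0.06 -7.82] [ 0.016  0.026 -0.003] tool tilt [-0.02 -0.04]
wrist floor n 51253 / 65841 tilt deg y-end up 0.08  x-side up -0.05 floor z at tool 0.1764 Y range -0.076 0.123
top floor n 648 / 1597 tilt deg y-end up -0.04  x-side up -0.01 floor z at tool 0.1768 Y range -0.084 0.127
84.08391353086157
corner
[117, 7, 15, 45] c [330.8 437.6] wxl [ 7. 36.] yaw -7.8 z95 0.029 rgb [142. 138. 132.]
[530, 47, 16, 25] c [717.  371.3] wxl [ 6. 20.] yaw -0.5 z95 0.033 rgb [8. 7. 8.]
[486, 214, 8, 6] c [677.9 215.8] wxl [ 2. 10.] yaw 89.1 z95 0.034 rgb [54. 53. 42.]
board
case walls
[124, 0, 59, 311] c [425.1 323.6] wxl [  5. 150.] yaw -5.9 z95 0.200 rgb [86. 89. 88.]
[463, 0, 59, 311] c [583.7 306.9] wxl [  6. 150.] yaw -5.9 z95 0.200 rgb [104. 107. 107.]
```

View pics/w10.png

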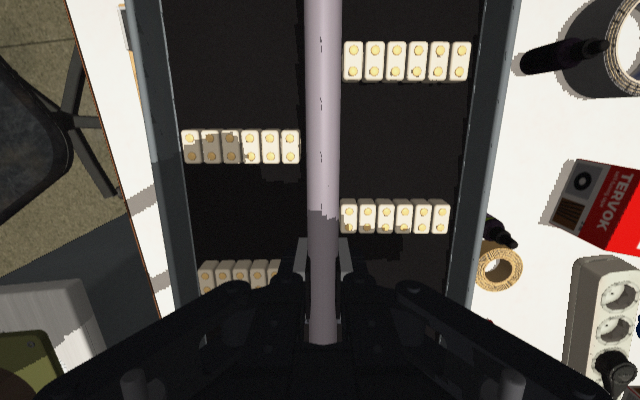

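Carried level with all strips in place, but the case hides the dock. I'll shift it +x and up so the near half of the dock shows to the left.

Emit:
step_arm(plan=[{"slide": [0.2,0,0.1],"angular": [0,0,0]},{"slide": [0.4,0,0.2],"angular": [0,0,0]},{"slide": [0.5,0.1,0.2],"angular": [0,0,0]},{"slide": [0.5,0.1,0.2],"angular": [0,0,0]},{"slide": [0.5,0.1,0.2],"angular": [0,0,0]}])

```text
time: 55.2
eef_pos: [0.5436, 0.2812, 0.188]
orientation: [0.0, 0.743, 0.67, 0.001]
wrist_force: [-0.9, 0.4, -9.9]
finger_gap: 0.0109
grip_force: 58.8
```

Emit:
step_arm(plan=[{"slide": [0.5,0.1,0.2],"angular": [0,0,0]},{"slide": [0.5,0.1,0.2],"angular": [0,0,0]},{"slide": [0.5,0.1,0.2],"angular": [0,0,0]},{"slide": [0.5,0.1,0.2],"angular": [0,0,0]},{"slide": [0.5,0.1,0.2],"angular": [0,0,0]}])

```text
time: 55.62
eef_pos: [0.5935, 0.2911, 0.2076]
orientation: [0.0, 0.743, 0.67, 0.0]
wrist_force: [-0.6, -0.4, -8.1]
finger_gap: 0.0112
grip_force: 58.8
```

Emit:
step_arm(plan=[{"slide": [0.5,0,0],"angular": [0,0,0]},{"slide": [0.5,0,0],"angular": [0,0,0]},{"slide": [0.3,0,0],"angular": [0,0,0]},{"slide": [0.1,0,0],"angular": [0,0,0]},{"slide": [0,0,0],"angular": [0,0,0]}])

```text
time: 56.03
eef_pos: [0.6203, 0.2909, 0.2065]
orientation: [-0.0, 0.743, 0.67, -0.001]
wrist_force: [-0.7, 0.2, -8.1]
finger_gap: 0.011
grip_force: 58.8
```

Emit:
step_arm(plan=[{"slide": [0,0,0],"angular": [0,0,0]},{"slide": [0,0,0],"angular": [0,0,0]}])

```text
time: 56.2
eef_pos: [0.6191, 0.2911, 0.2069]
orientation: [-0.0, 0.742, 0.67, -0.001]
wrist_force: [0.5, -0.2, -8.9]
finger_gap: 0.0112
grip_force: 58.8
```

```bash
python3 - <<'E'
from h import *
p,R,s=pose(); print(p,s["wrist_force"],s["ft_torque"])
im=grab("wrist"); save(im,"w11.png"); W=cloud(im); np.savez("/tmp/w11.npz",W=W,px=im["pixels"],p=p)
print("corner"); blobs(im,W,(.25,.66,.2,.55),.0195,.034,15)
print("board");  blobs(im,W,(.25,.66,.15,.6),.007,.0325,200)
for n in ("dock_seat",):
    for c in ("wrist","top"):
        if c=="top": im=grab("top")
        for m in mark_of(n,c)[:2]: print(c,m["p"],m["pixel"],ray(im,m["pixel"],.012))
# from first top picture
px=cv2.imread("pics/top0.png").astype(int); b,g,r=px[...,0],px[...,1],px[...,2]
k=((r-b>45)&(r>120)).astype(np.uint8); k[:, :165]=0;k[:,245:]=0;k[:170]=0;k[280:]=0
v,u=np.nonzero(k); P=np.array([ray(im,(a,c),.012)[:2]*1000 for a,c in zip(u,v)],np.float32)
print("top0 wood",len(P),cv2.minAreaRect(P))
E
```

```text
[0.61908738 0.29107025 0.20689263] [ 0.49038609 -0.20832849 -8.94717872] [ 0.06550417 -0.00429232  0.01342903]
corner
[36, 48, 40, 38] c [346.6 436.9] wxl [36. 37.] yaw 85.8 z95 0.028 rgb [127. 123. 118.]
[77, 183, 41, 30] c [332.  281.5] wxl [26. 50.] yaw 43.2 z95 0.028 rgb [127. 122. 116.]
board
[36, 39, 123, 176] c [366.5 362.2] wxl [101. 202.] yaw -3.8 z95 0.021 rgb [148. 124.  90.]
top0 wood 2521 ((472.08453369140625, 356.8742980957031), (197.72225952148438, 314.21844482421875), 87.52999877929688)
```

View pics/w11.png

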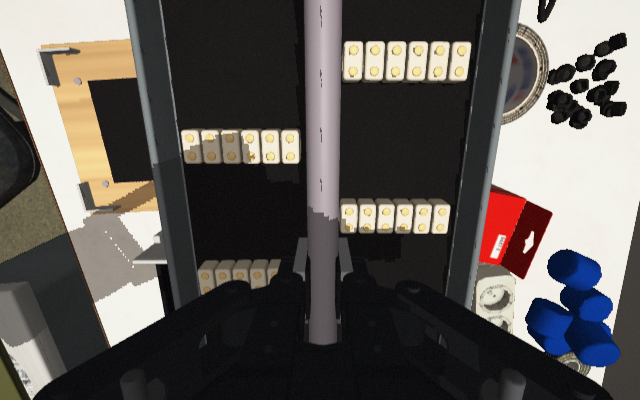

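The near half of the dock with two corner angles shows at left, at (57,65) and (95,198). I'll fit the board edges.

```bash
python3 - <<'E'
from h import *
d=np.load("/tmp/w11.npz"); W=d["W"]
m=(W[...,2]>.008)&(W[...,2]<.016)&(W[...,0]>.29)&(W[...,0]<.44)&(W[...,1]>.22)&(W[...,1]<.5)
n,l,st,_=cv2.connectedComponentsWithStats(m.astype(np.uint8)); i=1+st[1:,4].argmax(); P=W[l==i]*1000
print(len(P),np.median(P[:,2]))
def line(key,val,f,bins):
    X=[];Y=[]
    for b in bins:
        k=abs(P[:,key]-b)<2.5
        if k.sum()>5: X.append(b);Y.append(f(P[k,val]))
    X=np.array(X);Y=np.array(Y); c=np.polyfit(X,Y,1)
    for _ in range(4):
        r=Y-np.polyval(c,X); k=abs(r)<=max(1.5,1.2*np.median(abs(r))); c=np.polyfit(X[k],Y[k],1)
    print(c,k.sum(),len(X),np.abs(r[k]).max().round(1)); return c
top=line(0,1,np.max,range(345,405,4)); bot=line(0,1,np.min,range(345,385,4)); near=line(1,0,np.min,range(275,450,5))
for nm,b in (("cornerL",(.31,.40,.40,.48)),("cornerR",(.30,.38,.24,.32))):
    k=(W[...,2]>.021)&(W[...,2]<.033)&(W[...,0]>b[0])&(W[...,0]<b[1])&(W[...,1]>b[2])&(W[...,1]<b[3])
    Q=W[k]*1000; print(nm,len(Q)); 
    a=np.radians(-2.6); e1=np.array([np.cos(a),np.sin(a)]); e2=np.array([-np.sin(a),np.cos(a)])
    print(" along1",np.percentile(Q[:,:2]@e1,[1,50,99]).round(1)," along2",np.percentile(Q[:,:2]@e2,[1,50,99]).round(1))
E
```

```text
13054 11.823539532616916
[-5.16109646e-02  4.80618870e+02] 15 15 0.5
[-3.39488927e-02  2.75223023e+02] 10 10 0.9
[3.60002798e-02 3.04744389e+02] 22 35 0.9
cornerL 399
 along1 [308.3 311.4 344.2]  along2 [434.6 461.4 470.1]
cornerR 288
 along1 [308.3 311.6 344.6]  along2 [286.5 295.6 321.8]
```

Dock centre is about (475, 357.5) mm, with its long axis at -2.5°, consistent with the corner angles and the top camera. I'll rotate the case +93.4° while moving over it.

Emit:
step_arm(plan=[{"slide": [0,0,0],"angular": [0,0,0.1]},{"slide": [0,0,0],"angular": [0,0,0.3]},{"slide": [0,0,0],"angular": [0,0,0.5]},{"slide": [0,0,0],"angular": [0,0,0.6]},{"slide": [0,0,0],"angular": [0,0,0.6]}])

```text
time: 56.82
eef_pos: [0.6198, 0.2913, 0.2073]
orientation: [-0.0, 0.69, 0.724, 0.0]
wrist_force: [-0.8, 0.6, -8.2]
finger_gap: 0.0107
grip_force: 58.8
```

Emit:
step_arm(plan=[{"slide": [-0.145,0.107,0],"angular": [0,0,0.65]},{"slide": [-0.145,0.107,0],"angular": [0,0,0.65]},{"slide": [-0.145,0.107,0],"angular": [0,0,0.65]},{"slide": [-0.145,0.107,0],"angular": [0,0,0.65]},{"slide": [-0.145,0.107,0],"angular": [0,0,0.65]}])

```text
time: 57.23
eef_pos: [0.6052, 0.302, 0.2073]
orientation: [0.0, 0.604, 0.797, -0.0]
wrist_force: [0.2, 0.2, -8.9]
finger_gap: 0.0112
grip_force: 58.8
```

Emit:
step_arm(plan=[{"slide": [-0.145,0.107,0],"angular": [0,0,0.65]},{"slide": [-0.145,0.107,0],"angular": [0,0,0.65]},{"slide": [-0.145,0.107,0],"angular": [0,0,0.65]},{"slide": [-0.145,0.107,0],"angular": [0,0,0.65]},{"slide": [-0.145,0.107,0],"angular": [0,0,0.65]}])

```text
time: 57.65
eef_pos: [0.5907, 0.3127, 0.2073]
orientation: [-0.0, 0.51, 0.86, -0.0]
wrist_force: [-0.1, 0.5, -9.8]
finger_gap: 0.0109
grip_force: 58.8
```

Emit:
step_arm(plan=[{"slide": [-0.145,0.107,0],"angular": [0,0,0.65]},{"slide": [-0.145,0.107,0],"angular": [0,0,0.65]},{"slide": [-0.145,0.107,0],"angular": [0,0,0.65]},{"slide": [-0.145,0.107,0],"angular": [0,0,0.65]},{"slide": [-0.145,0.107,0],"angular": [0,0,0.65]}])

```text
time: 58.07
eef_pos: [0.5762, 0.3234, 0.2073]
orientation: [0.0, 0.409, 0.912, 0.0]
wrist_force: [-0.8, 0.1, -8.7]
finger_gap: 0.0112
grip_force: 58.8
```

Emit:
step_arm(plan=[{"slide": [-0.145,0.107,0],"angular": [0,0,0.65]},{"slide": [-0.145,0.107,0],"angular": [0,0,0.65]},{"slide": [-0.145,0.107,0],"angular": [0,0,0.65]},{"slide": [-0.145,0.107,0],"angular": [0,0,0.65]},{"slide": [-0.145,0.107,0],"angular": [0,0,0.65]}])

```text
time: 58.48
eef_pos: [0.5617, 0.3341, 0.2074]
orientation: [0.0, 0.303, 0.953, 0.0]
wrist_force: [0.5, 0.1, -10.3]
finger_gap: 0.0113
grip_force: 58.8
```

Emit:
step_arm(plan=[{"slide": [-0.145,0.107,0],"angular": [0,0,0.65]},{"slide": [-0.145,0.107,0],"angular": [0,0,0.65]},{"slide": [-0.145,0.107,0],"angular": [0,0,0.65]},{"slide": [-0.145,0.107,0],"angular": [0,0,0.65]},{"slide": [-0.145,0.107,0],"angular": [0,0,0.65]}])

```text
time: 58.9
eef_pos: [0.5472, 0.3448, 0.2074]
orientation: [0.0, 0.193, 0.981, 0.0]
wrist_force: [-0.4, -0.0, -8.8]
finger_gap: 0.0112
grip_force: 58.8
```

Emit:
step_arm(plan=[{"slide": [-0.145,0.107,0],"angular": [0,0,0.65]},{"slide": [-0.145,0.107,0],"angular": [0,0,0.65]},{"slide": [-0.145,0.107,0],"angular": [0,0,0.65]},{"slide": [-0.145,0.107,0],"angular": [0,0,0.65]},{"slide": [-0.145,0.107,0],"angular": [0,0,0.65]}])

```text
time: 59.32
eef_pos: [0.5327, 0.3555, 0.2074]
orientation: [0.0, 0.081, 0.997, -0.0]
wrist_force: [0.3, -0.1, -8.9]
finger_gap: 0.0107
grip_force: 58.8
```

Emit:
step_arm(plan=[{"slide": [0,0,0],"angular": [0,0,0.6]},{"slide": [0,0,0],"angular": [0,0,0.5]},{"slide": [0,0,0],"angular": [0,0,0.35]},{"slide": [0,0,0],"angular": [0,0,0.2]},{"slide": [0,0,0],"angular": [0,0,0.1]}])

```text
time: 59.73
eef_pos: [0.5329, 0.3554, 0.2073]
orientation: [0.0, 0.021, 1.0, -0.0]
wrist_force: [-0.3, -0.2, -9.7]
finger_gap: 0.011
grip_force: 58.8
```

Emit:
step_arm(plan=[{"slide": [0,0,0],"angular": [0,0,0]},{"slide": [0,0,0],"angular": [0,0,0]},{"slide": [0,0,0],"angular": [0,0,0]}])

```text
time: 59.98
eef_pos: [0.5329, 0.3554, 0.2072]
orientation: [-0.0, 0.022, 1.0, -0.0]
wrist_force: [-0.0, 0.6, -8.8]
finger_gap: 0.0112
grip_force: 58.8
```

```bash
cat > fin.py <<'E'
from h import *
p,R,s=pose(); print(s["time"],"tool yaw",np.degrees(np.arctan2(R[1,0],R[0,0])),s["joints"][5])
im=grab("top"); save(im,"t2.png"); W=cloud(im); z0=p[2]+.0095
print("walls"); blobs(im,W,(.28,.7,.2,.5),z0+.012,z0+.04,60)
im=grab("wrist"); save(im,"w12.png"); W=cloud(im)
print("wrist walls"); blobs(im,W,(.28,.7,.2,.5),z0+.018,z0+.03,60)
E
python3 tilt.py 87.5; python3 fin.py
```

```text
59.9833 [0.5329 0.3554 0.2072] gap 0.0112 [-0.05  0.57 -8.84] [-0.023  0.06  -0.019] tool tilt [-0.01 -0.  ]
wrist floor n 51294 / 65833 tilt deg y-end up 0.16  x-side up -0.07 floor z at tool 0.2144 Y range -0.076 0.123
top floor n 771 / 1717 tilt deg y-end up 0.21  x-side up -0.51 floor z at tool 0.2145 Y range -0.08 0.192
60.0833 tool yaw 177.49887986640698 -1.0049240153784154
walls
[174, 169, 48, 94] c [499.  292.9] wxl [130. 309.] yaw -67.0 z95 0.241 rgb [100.  99.  93.]
[158, 199, 9, 43] c [457.2 437. ] wxl [  6. 128.] yaw 87.8 z95 0.242 rgb [126. 124. 116.]
wrist walls
[124, 0, 60, 311] c [488.5 277.4] wxl [  5. 150.] yaw 87.5 z95 0.238 rgb [87. 90. 90.]
[462, 0, 60, 311] c [495.8 436.4] wxl [  5. 150.] yaw 87.4 z95 0.238 rgb [106. 109. 109.]
```

The case is aligned: its centre line and yaw match the dock within about 1 mm. I'll lower to just above the corner angles.

Emit:
step_arm(plan=[{"slide": [-0.03,0,-0.3],"angular": [0,0,0]},{"slide": [-0.03,0,-0.6],"angular": [0,0,0]},{"slide": [0,0,-0.7],"angular": [0,0,0]},{"slide": [0,0,-0.7],"angular": [0,0,0]},{"slide": [0,0,-0.7],"angular": [0,0,0]}])

```text
time: 60.6
eef_pos: [0.5316, 0.3554, 0.1463]
orientation: [0.0, 0.022, 1.0, 0.0]
wrist_force: [0.4, -0.7, -8.2]
finger_gap: 0.0106
grip_force: 58.8
```

Emit:
step_arm(plan=[{"slide": [0,0,-0.7],"angular": [0,0,0]},{"slide": [0,0,-0.7],"angular": [0,0,0]},{"slide": [0,0,-0.7],"angular": [0,0,0]},{"slide": [0,0,-0.7],"angular": [0,0,0]},{"slide": [0,0,-0.5],"angular": [0,0,0]}])

```text
time: 61.02
eef_pos: [0.5311, 0.3551, 0.0795]
orientation: [-0.001, 0.022, 1.0, -0.0]
wrist_force: [-0.5, -0.4, -9.4]
finger_gap: 0.0108
grip_force: 58.8
```

Emit:
step_arm(plan=[{"slide": [0,0,-0.25],"angular": [0,0,0]},{"slide": [0,0,-0.2],"angular": [0,0,0]},{"slide": [0,0,0],"angular": [0,0,0]},{"slide": [0,0,0],"angular": [0,0,0]}])

```text
time: 61.35
eef_pos: [0.5321, 0.3557, 0.0726]
orientation: [0.0, 0.022, 1.0, 0.0]
wrist_force: [0.7, -0.2, -9.7]
finger_gap: 0.0109
grip_force: 58.8
```

```bash
python3 tilt.py 87.5; python3 - <<'E'
from h import *
p,R,s=pose(); im=grab("wrist"); W=cloud(im)
print("corner/board near case"); blobs(im,W,(.28,.7,.22,.5),.008,.034,20)
z0=p[2]+.0095; blobs(im,W,(.28,.7,.2,.5),z0+.018,z0+.03,60)
im=grab("top"); a=im["pixels"][150:310,130:290]; cv2.imwrite("pics/t3.png",cv2.resize(a[:,:,::-1],None,fx=3.5,fy=3.5,interpolation=2))
W=cloud(im); print("top"); blobs(im,W,(.28,.7,.22,.5),.022,.036,6)
E
```

```text
61.35 [0.5321 0.3557 0.0726] gap 0.0109 [ 0.65 -0.19 -9.69] [0.002 0.086 0.004] tool tilt [0.04 0.02]
wrist floor n 51288 / 65852 tilt deg y-end up 0.09  x-side up -0.03 floor z at tool 0.0799 Y range -0.076 0.123
top floor n 546 / 1400 tilt deg y-end up 0.00  x-side up -0.30 floor z at tool 0.0808 Y range -0.194 0.192
corner/board near case
[117, 46, 39, 161] c [470.1 225.1] wxl [  9. 111.] yaw 80.6 z95 0.033 rgb [66. 65. 62.]
[162, 297, 11, 13] c [611.8 220.2] wxl [1. 4.] yaw 84.5 z95 0.032 rgb [69. 67. 64.]
[124, 0, 60, 311] c [488.  277.9] wxl [  6. 149.] yaw 87.4 z95 0.104 rgb [86. 90. 90.]
[463, 0, 59, 311] c [495.  436.9] wxl [  6. 150.] yaw 87.2 z95 0.104 rgb [106. 109. 109.]
top
[231, 182, 7, 11] c [606.3 263.5] wxl [18. 42.] yaw -64.0 z95 0.033 rgb [150. 134. 113.]
[221, 257, 9, 10] c [332.7 276.5] wxl [19. 40.] yaw 55.9 z95 0.033 rgb [141. 126. 108.]
```

View pics/t3.png

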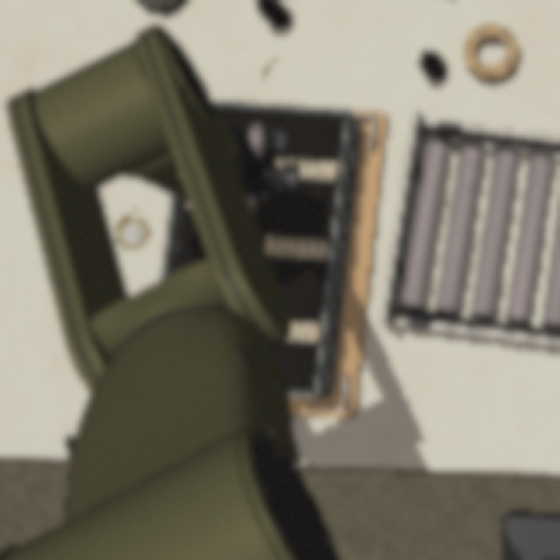

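The top view (obstructed by the arm) shows the case edges parallel to the board and inside it. Last 26 mm, slowly.

Emit:
step_arm(plan=[{"slide": [0,0,-0.3],"angular": [0,0,0]},{"slide": [0,0,-0.3],"angular": [0,0,0]},{"slide": [0,0,-0.2],"angular": [0,0,0]},{"slide": [0,0,-0.2],"angular": [0,0,0]},{"slide": [0,0,0],"angular": [0,0,0]}])

```text
time: 61.97
eef_pos: [0.5307, 0.3549, 0.0506]
orientation: [-0.001, 0.022, 1.0, -0.001]
wrist_force: [-1.1, 0.4, -8.6]
finger_gap: 0.0105
grip_force: 58.8
```

Emit:
step_arm(plan=[{"slide": [0,0,-0.1],"angular": [0,0,0]},{"slide": [0,0,-0.1],"angular": [0,0,0]},{"slide": [0,0,0],"angular": [0,0,0]},{"slide": [0,0,0],"angular": [0,0,0]}])

```text
time: 62.3
eef_pos: [0.5317, 0.3554, 0.0482]
orientation: [-0.0, 0.022, 1.0, -0.0]
wrist_force: [0.2, 0.5, -7.6]
finger_gap: 0.0108
grip_force: 58.8
```

Emit:
step_arm(plan=[{"slide": [0,0,-0.05],"angular": [0,0,0]},{"slide": [0,0,-0.05],"angular": [0,0,0]},{"slide": [0,0,0],"angular": [0,0,0]},{"slide": [0,0,0],"angular": [0,0,0]}])

```text
time: 62.63
eef_pos: [0.532, 0.3557, 0.0474]
orientation: [0.001, 0.022, 1.0, 0.0]
wrist_force: [-1.9, -0.8, 1.6]
finger_gap: 0.0107
grip_force: 60.1
```

```bash
python3 tilt.py 87.5
```

```text
62.6333 [0.532  0.3557 0.0474] gap 0.0107 [-1.91 -0.8   1.58] [-0.208  0.401  0.013] tool tilt [0.06 0.04]
wrist floor n 51315 / 65789 tilt deg y-end up -0.03  x-side up -0.01 floor z at tool 0.0547 Y range -0.076 0.123
top floor n 540 / 1372 tilt deg y-end up 0.32  x-side up 0.22 floor z at tool 0.0553 Y range -0.197 0.191
```

Seated flat (floor z 0.0547 against 0.054 expected, tilt about 0°, force off the tool). I'll release, rise and check.

Emit:
step_arm(plan=[{"slide": [0,0,0],"angular": [0,0,0]},{"slide": [0,0,0],"angular": [0,0,0]},{"slide": [0,0,0],"angular": [0,0,0]},{"slide": [0,0,0],"angular": [0,0,0]},{"slide": [0,0,0],"angular": [0,0,0]}], jaw=0.2)

```text
time: 63.15
eef_pos: [0.5322, 0.3556, 0.0463]
orientation: [0.0, 0.022, 1.0, 0.0]
wrist_force: [0.4, -0.1, 0.2]
finger_gap: 0.0337
grip_force: 0.0
```

Emit:
step_arm(plan=[{"slide": [0,0,0.2],"angular": [0,0,0]},{"slide": [0,0,0.5],"angular": [0,0,0]},{"slide": [0,0,1],"angular": [0,0,0]},{"slide": [0,0,1],"angular": [0,0,0]},{"slide": [0,0,1],"angular": [0,0,0]}])

```text
time: 63.57
eef_pos: [0.5318, 0.3554, 0.1216]
orientation: [0.0, 0.022, 1.0, 0.0]
wrist_force: [0.7, 0.5, 0.4]
finger_gap: 0.0338
grip_force: 0.0
```

Emit:
step_arm(plan=[{"slide": [0,0,1],"angular": [0,0,0]},{"slide": [0,0,1],"angular": [0,0,0]},{"slide": [0,0,1],"angular": [0,0,0]},{"slide": [0,0,1],"angular": [0,0,0]},{"slide": [0,0,1],"angular": [0,0,0]}])

```text
time: 63.98
eef_pos: [0.5317, 0.3554, 0.2224]
orientation: [0.001, 0.022, 1.0, 0.0]
wrist_force: [-0.3, 0.3, -0.5]
finger_gap: 0.0342
grip_force: 0.0
```

Emit:
step_arm(plan=[{"slide": [0.5,-1,1],"angular": [0,0,0]},{"slide": [0.5,-1,1],"angular": [0,0,0]},{"slide": [0.5,-1,1],"angular": [0,0,0]},{"slide": [0.5,-1,0],"angular": [0,0,0]},{"slide": [0.5,-1,0],"angular": [0,0,0]}])

```text
time: 64.4
eef_pos: [0.5831, 0.255, 0.2836]
orientation: [0.003, 0.021, 1.0, 0.001]
wrist_force: [-1.2, 0.4, 0.2]
finger_gap: 0.0344
grip_force: 0.0
```

Emit:
step_arm(plan=[{"slide": [0.5,-1,0],"angular": [0,0,0]},{"slide": [0,-1,0],"angular": [0,0,0]},{"slide": [0,-1,0],"angular": [0,0,0]},{"slide": [0,-1,0],"angular": [0,0,0]},{"slide": [0,-1,0],"angular": [0,0,0]}])

```text
time: 64.82
eef_pos: [0.5917, 0.1544, 0.2812]
orientation: [0.001, 0.022, 1.0, 0.0]
wrist_force: [1.3, -0.2, -0.2]
finger_gap: 0.0342
grip_force: 0.0
```

Emit:
step_arm(plan=[{"slide": [0,-1,0],"angular": [0,0,0]},{"slide": [0,-1,0],"angular": [0,0,0]},{"slide": [0,-1,0],"angular": [0,0,0]},{"slide": [0,-1,0],"angular": [0,0,0]},{"slide": [0,0,0],"angular": [0,0,0]}])

```text
time: 65.23
eef_pos: [0.5917, 0.0719, 0.2813]
orientation: [0.001, 0.023, 1.0, -0.001]
wrist_force: [-0.3, 0.4, 0.2]
finger_gap: 0.0344
grip_force: 0.0
```

```bash
python3 - <<'E'
from h import *
p,R,s=pose(); print(s["time"],p)
for n in ("top","wrist"):
    im=grab(n); W=cloud(im)
    print(n,"walls"); blobs(im,W,(.28,.7,.2,.55),.070,.09,60)
    print("strips"); blobs(im,W,(.34,.62,.28,.45),.0605,.07,25)
    print("corners"); blobs(im,W,(.28,.7,.2,.52),.021,.036,5)
    print("floor+bar"); blobs(im,W,(.28,.7,.2,.52),.1,.12,20)
im=grab("top"); W=cloud(im); print("bin"); blobs(im,W,(.345,.56,-.43,-.25),.0195,.045,25)
E
```

```text
65.2333 [0.59165514 0.07188977 0.2812964 ]
top walls
[174, 179, 58, 84] c [475.7 357.6] wxl [166. 281.] yaw 87.5 z95 0.082 rgb [112. 109. 100.]
strips
[210, 196, 18, 6] c [551.7 312. ] wxl [17. 62.] yaw -2.3 z95 0.069 rgb [155. 144. 124.]
[186, 205, 15, 7] c [518.  398.3] wxl [21. 51.] yaw 1.8 z95 0.069 rgb [152. 141. 123.]
[207, 216, 18, 11] c [475.5 314.8] wxl [23. 61.] yaw -10.9 z95 0.069 rgb [148. 138. 119.]
[182, 227, 16, 8] c [441.  404.5] wxl [20. 55.] yaw -6.1 z95 0.069 rgb [146. 136. 117.]
[205, 242, 18, 6] c [393.8 318. ] wxl [17. 59.] yaw 1.7 z95 0.069 rgb [161. 150. 130.]
corners
[232, 190, 2, 8] c [577.4 270.1] wxl [ 1. 26.] yaw 86.6 z95 0.036 rgb [64. 62. 54.]
[232, 201, 1, 6] c [542.4 271.2] wxl [ 1. 17.] yaw 89.6 z95 0.032 rgb [64. 58. 50.]
[230, 214, 2, 9] c [490.5 274.1] wxl [ 1. 28.] yaw 86.5 z95 0.033 rgb [83. 73. 61.]
[228, 227, 2, 17] c [429.7 276.8] wxl [ 3. 56.] yaw 87.1 z95 0.035 rgb [74. 65. 56.]
[227, 247, 1, 5] c [380.7 279.2] wxl [ 1. 14.] yaw 84.5 z95 0.034 rgb [82. 71. 60.]
[225, 253, 3, 10] c [351.1 280.4] wxl [ 2. 32.] yaw 86.5 z95 0.034 rgb [79. 70. 
[... 1461 characters left out ...]
c [413.4 203.6] wxl [0. 6.] yaw -3.9 z95 0.023 rgb [45. 43. 42.]
[415, 19, 25, 149] c [510.1 216. ] wxl [  5. 190.] yaw 85.5 z95 0.036 rgb [54. 52. 51.]
[451, 152, 23, 26] c [610.7 266.6] wxl [23. 46.] yaw -52.9 z95 0.029 rgb [142. 134. 121.]
[409, 206, 10, 5] c [665.2 205.2] wxl [ 1. 10.] yaw -5.1 z95 0.036 rgb [26. 23. 22.]
floor+bar
[554, 0, 48, 162] c [507.5 355.4] wxl [ 15. 165.] yaw 87.9 z95 0.105 rgb [127. 118. 121.]
bin
[384, 204, 17, 13] c [ 537.5 -303.3] wxl [45. 51.] yaw 27.5 z95 0.044 rgb [137. 138. 143.]
[423, 205, 7, 61] c [ 451.5 -417.9] wxl [ 10. 213.] yaw 85.3 z95 0.044 rgb [27. 26. 26.]
[381, 254, 25, 9] c [ 364.2 -305.1] wxl [27. 86.] yaw 7.3 z95 0.033 rgb [132. 129. 123.]
```

The case is centred in the dock at (475.7, 357.6), yaw 87.5°, and flat. All five strips are in the tray, and only the spool and glue remain in the bin.

```bash
python3 -c "from bench import *; print(job_done())"
```

```text
the job is handed in; nothing more can be done
None
```

Job handed in: all five strips are in the tray, and the case was rolled home, lifted level at its balance point and set flat between the dock's corner angles; the glue tube was knocked along the bin and it and the spool are still in there.

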